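# Pry up the low end of a marble weighing slab and set a levelling shim under its foot

## Robot

A 7-joint arm with a two-finger parallel gripper is mounted at the origin on a cart in front of the work surface, level with it; the furniture and walls round the work are solid. World frame = base frame: x ahead of the robot, y to its left, z up, the work surface at z = 0. Lengths are in m, angles in rad, forces in N, time in s.
With the tool pointing down it reaches from about 0.425 to 0.875 m from the base axis. Payload 4.7 kg.
Tool frame: the origin (TCP) lies where the fingers leave the gripper's body, on its centre line; the fingertips stand 70 mm ahead of it and the grasp point (between the pads) lies 51 mm ahead of it; z points along the fingers, y is the line along which they close (so a half turn about z gives the same grasp; the last joint's range is limited). The gripper opens to 87 mm and grips with 3 to 60 N. Pads are 19 mm wide; open, the fingers measure 117 mm over their backs; the gripper's body (75 mm by 190 mm) begins 51 mm behind the grasp point.
Start: joints at [-1.087, 0.321, -0.07, 1.45, 0.023, 1.371, -0.057], TCP at [0.294, 0.58, 0.292] pointing down, gripper open.
Joint ranges: [-2.86, 2.86], [-0.3, 2.09], [-1.38, 1.24], [0.06, 2.45], [-1.56, 4.7], [0.09, 2.05], [-2.69, 2.69]. Speed limits (rad/s): [2.57, 2.57, 3.14, 3.14, 3.14, 3.14, 3.14].

## Interface

Orientations are given as a rotation vector (axis times angle).
In Python, from bench import ctrl gives the robot as it stands.
- The arm moves only by the tool drive_tool, never from a script. Its argument "motion" is a list of rows, each a list of 3 entries, a list of its own where there are three numbers: the shift along the tool's x, y, z in cm, then the turn, a rotation vector about the tool's x, y, z in degrees, then the opening, from -1 (shut) to 1 (fully open). In form: [[[x, y, z], [ax, ay, az], claw], ...]. A call has 1 to 12 rows; each row shifts and turns the commanded pose from where the row before left it, along the tool's axes as they then stand; what a row does not reach is not made up. A row lasts 1/8 s, in which the tool goes at most 62.5 mm and 10.7 degrees, less where a joint would pass 70% of its speed; a pose out of reach is approached as far as the arm can. A call with a gripper value outside its range is refused whole. The fingers move at their own pace and stop on an object; "force" is the grip in N (left out, the last holds). Time passes only in rows, so rows that do not move let the fingers close. It gives the time, the measured TCP pose, the force, the opening and the grip force at its end, in the units of the state.
- ctrl.get_state(): the state, without advancing time (a new reading comes with each control period).
- ctrl.get_image(name): name is "scene" or "top"; returns the picture (420x560x3 uint8, red, green, blue); there is no depth.
- ctrl.calibration(name): a dict with "K" (3x3 intrinsics, pixels), "distortion" ([k1, k2, p1, p2, k3] as OpenCV has them; the pictures are not rectified), "origin" and "attitude" of the camera in the world. Camera axes: x right, y up, looking along -z (the intrinsics and any distortion apply to the point x, -y, -z); pixel columns grow to the right and rows downward; lengths in m; the calibration is good to about 2 mm. A picture is of the moment at which its call begins. calibration takes no time and is no camera call.
- ctrl.close_job(): hands the job in; it is judged then, once.
The state is a dict: "time": time; "joint_positions": joint angles; "qd": joint speeds; "joint_torque": joint torques, N m; "position": TCP position; "tool_rot": TCP orientation; "ft_force": force on the tool from outside, world axes, zero at the start; "torque": the same for the moment, N m; "grip_width": opening from 0.0 (shut) to 1.0 (fully open); "grip_force": force on a finger pad.
Only numpy, scipy, OpenCV 4.12 (cv2) and the standard library are available. Lean on these libraries where they do the work, as an engineer would, in place of code of your own. Each camera call takes 0.05 s, during which the arm holds its last target. There are 200 camera calls.

## Task

The marble weighing slab is low at its right-hand end, where its single steel foot has lost its pad. Lever that end up with the pry bar over the fulcrum of the lever stand and park the bar under the stand's hook, slide the cupped shim in under the slab below the marked line until the foot stops it, then unhook the bar, let the slab down gently so that the foot sits in the cup and the slab is level, and lay the bar on the open worktop clear of slab and stand. Feel your way: do not force the bar hard on the stand, do not ram the shim or shove the slab out of place, lift the slab with the bar only, and leave the small things standing around alone.

Things in the scene. Friction and masses are not known exactly. Their poses are not given: they have to be found in the camera images.
- slab: pale marble slab, 220 x 220 x 36 mm, 4 to 6 kg, loose on three feet: two black rubber feet 22 mm high at its left end, one steel foot 17 mm high under its right end, so it slopes down to the right by 1.7 degrees. Origin at worktop height under its middle; x away from the robot, y to its left end, z upright as found. Underside 16 mm up at the right end, top 56 mm up in the middle
- slab_mark (a point): lower edge of the slab's right end face, straight out from the steel foot; a black upright line marks the place. The foot (round, 26 mm across) is clamped in a rail under the slab, its centre 16 to 44 mm in from this face, differently each time: it is best found by feel
- slab_pivot (a point): point midway between the undersides of the two rubber feet (25 mm in from the left end); the slab tips about this line when its right end is lifted
- slab_top (a point): centre of the slab's top face; its z axis is square to the face (1.7 degrees off upright as found, upright once the slab is level)
- stand: lever stand: grey plate 54 x 157 x 6 mm fixed to the worktop right of the slab, with a steel fulcrum at the slab's end and a dark steel C-shaped keeper at the other. Origin on the worktop under the fulcrum; y points to the slab, whose end face is about 64 mm from it
- stand_fulcrum (a point): top of the fulcrum, a round steel bar along x (18 mm across), 18.4 mm above the worktop, between two cheeks 25 mm apart that stand 10 mm higher. The pry bar lies across it, toe to +y
- stand_hook (a point): underside of the hook, 31 mm above the worktop, at the bar's parking place 125 mm behind the fulcrum (-y). The hook reaches from x = -1 to +10 mm (a post), open to -x. The bar must come down 12 to 16 mm to the -x side of this point, swing in to +x under the hook and be let up against it: the load keeps it there. Keeper 16 mm long in y, 40 mm high
- stand_rest (a point): top of the keeper's rest, 12.5 mm straight below the hook's underside; it reaches from 28 mm on the -x side to the post and stops the 8 mm thick bar when it is pressed down, 4.5 mm below where it parks. Beyond it the bar only gets forced
- bar_grip (a point): centre of the pry bar's black ribbed rubber handle, 23 wide, 16 thick, 110 mm long, 8 mm above the bar's flat underside. Steel bar 345 mm long, 0.35 kg, balance point about 56 mm before this point; shank 16 mm wide, 8 mm thick. Lies flat; y along the bar to the toe, z up
- bar_heel (a point): point of the bar's underside that belongs on the fulcrum, 195 mm before the handle's centre. 48 mm further on the bar turns up by 14 degrees into the toe. Handle 14 degrees up: toe level, free to go under the slab by 22 mm (dip it some 8 degrees more to enter). Parked under the hook: handle about 2 degrees up, slab end about 11 mm up; 10 to 16 N at the handle carry the load
- bar_tip (a point): end of the bar's toe (39 mm long, 5 mm thick, flared to 24 mm wide over its last 20 mm), half-way through its thickness
- shim_knob (a point): centre of the shim's upright black finger block (22 mm along x, 30 along y, 36 high) on the back end of a brass plate 54 x 104 x 5 mm, 23 mm above the plate's underside. The cup end of the plate (+y) goes in under the slab; the block stays 5 to 33 mm outside. Lies on the slab at the start, weighs 0.15 kg
- shim_seat (a point): point of the shim's underside, 64 mm before the finger block's centre (+y), that lies under the foot's centre when the foot meets the cup's back wall (17 mm high). Cup: 40 mm wide between side walls 16 mm high, open in front over a 7.5 mm high lip, 28 mm from back wall to lip, floor 5 mm thick, which makes the slab level
- crucible: white porcelain crucible, 41 mm across, 32 mm high, standing behind the stand; origin at the centre of its underside. Leave alone
- weighing_bottle: glass weighing bottle with knobbed lid, 33 mm across, 55 mm high, behind the stand; origin at the centre of its underside. Leave alone
- timer: round bench timer, white with blue top, 66 mm across, 51 mm high, left of the slab; origin at the centre of its underside. Leave alone

How it is judged:
On the way, in this order (a step that is already met when the one before it is completed fails the run):
1. the bar is parked under the hook, hand off, and carries the slab's right end at least 9 mm up (height (world z) of slab_mark above 0.0245 m and contact force between bar and slab above 5 N and contact force between the fingers and bar below 0.5 N), for 0.2 s.
2. the shim stands flat on the worktop under the slab's raised end, below the mark, let go (height (world z) of slab_mark above 0.0235 m and height (world z) of shim_seat below 0.003 m and x of shim_seat in the frame of slab_mark between -0.012 and 0.012 m and y of shim_seat in the frame of slab_mark between 0.011 and 0.049 m and contact force between the fingers and shim below 0.5 N), for 0.2 s.
At the end, for the whole second after the job is handed in: the slab is level within half a degree, its foot resting in the shim's cup below the mark, the bar lying flat on the worktop clear of slab and stand, everything at rest (angle between slab_top's own z axis and vertical below 0.0085 rad and contact force between shim and slab above 8 N and x of shim_seat in the frame of slab_mark between -0.012 and 0.012 m and y of shim_seat in the frame of slab_mark between 0.011 and 0.049 m and contact force between bar and slab below 0.1 N and contact force between bar and stand below 0.1 N and height (world z) of bar_grip below 0.012 m and height (world z) of bar_heel below 0.005 m and linear speed of each of slab, bar below 0.01 m/s); the robot touches nothing.
It fails at once if the slab is dropped (tips faster than 0.8 rad/s) (angular speed of slab above 0.8 rad/s).
It fails at once if the slab is shoved out of place (its rubber feet shift more than 6 mm) or lifted or pushed with the fingers (more than 5 N) (distance of slab_pivot from where it was at the start of the episode above 0.006 m or contact force between the fingers and slab above 5 N).
It fails at once if the bar is forced on the stand with more than 110 N (contact force between bar and stand above 110 N).
It fails at once if the held shim is rammed against the propped slab with more than 15 N as it goes in (contact force between shim and slab above 15 N and height (world z) of slab_mark above 0.0235 m and height (world z) of shim_seat below 0.03 m and contact force between the fingers and shim above 0.5 N).
It fails at once if a bystander is moved more than 20 mm (distance of any of crucible, weighing_bottle, timer from where it was at the start of the episode above 0.02 m).
It also fails if it takes over 69 s, if anything falls off the work surface, if the arm or the gripper's body presses on something with over 40 N, if the wrist force passes 120 N, or if a joint passes its speed limit or range.

## Working session

There is one attempt and no reset: what is moved stays moved. The work goes in short steps, Python scripts to look and compute and a tool call to move; the robot and the scene stay as the last step left them, time stands still between calls to the robot, and variables do not carry over. Pictures are saved under pics/ and viewed, at most 11 in all, crops included, and the job is handed in when it is done.

Besides the shell and the picture viewer there is one more tool, called after "Request:" by a JSON object that holds its "api" and its "payload", one argument or row to a line. drive_tool: Moves the arm, as the interface text tells. Its arguments: {"type":"object","properties":{"motion":{"type":"array","items":{"type":"array"}},"force":{"type":"number"}},"required":["motion"]}

```bash
mkdir -p pics; ls; python3 - <<'E'
from bench import ctrl
import cv2,numpy as np
s=ctrl.get_state();print({k:np.round(v,4).tolist() for k,v in s.items()})
for n in("scene","top"):
    im=ctrl.get_image(n);cv2.imwrite(f"pics/{n}0.png",im[:,:,::-1])
    c=ctrl.calibration(n);print(n,{k:np.round(v,4).tolist() for k,v in c.items()})
E
```

```text
pics
{'time': 0.0, 'joint_positions': [-1.0869, 0.3218, -0.0701, 1.4517, 0.0226, 1.3708, -0.0569], 'qd': [-0.0002, 0.001, 0.0005, -0.0005, 0.001, -0.0015, -0.0005], 'joint_torque': [0.0001, -49.1287, -0.4039, -31.2532, -0.0638, 0.0437, 0.0002], 'position': [0.2941, 0.5792, 0.2912], 'tool_rot': [-0.7311, -3.055, 0.0029], 'ft_force': [-0.2239, 0.2103, 0.093], 'torque': [0.0119, 0.0292, -0.0085], 'grip_force': 0.0, 'grip_width': 0.9992}
scene {'K': [[382.7521, 0.0, 280.9795], [0.0, 382.7521, 209.8502], [0.0, 0.0, 1.0]], 'distortion': [-0.0137, 0.0, 0.0, 0.0, 0.0], 'origin': [0.0762, -0.4262, 0.4932], 'attitude': [1.0628, -0.3896, -0.6331]}
top {'K': [[401.4339, 0.0, 283.8946], [0.0, 401.4339, 207.4878], [0.0, 0.0, 1.0]], 'distortion': [0.013, 0.0, 0.0, 0.0, 0.0], 'origin': [0.4338, 0.1899, 1.3422], 'attitude': [0.1329, -0.0843, -1.5816]}
```

View pics/scene0.png

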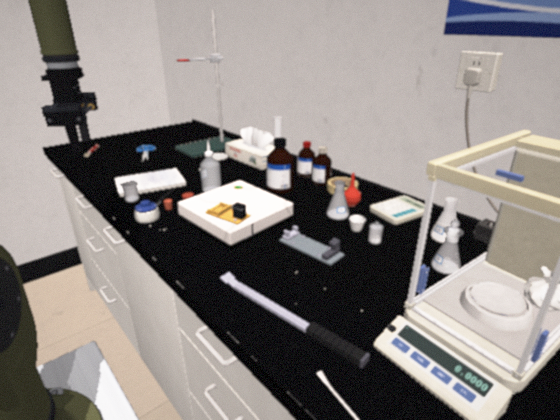

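View pics/top0.png

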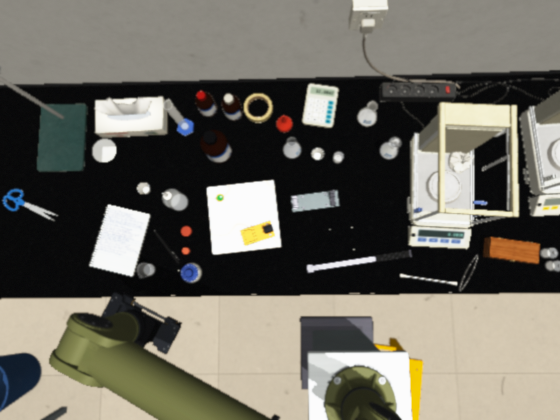

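The top view shows the slab at about (245,217) with the shim on it at (258,233). The stand is at (315,200), and the bar runs from (308,268) to (410,253). I'll enlarge both views to get precise pixel positions.

```bash
cat > h.py <<'E'
from bench import ctrl
import cv2,numpy as np
from scipy.spatial.transform import Rotation as R
def cal(n):
    c=ctrl.calibration(n);return np.array(c["K"]),np.array(c["distortion"]),np.array(c["origin"]),R.from_rotvec(c["attitude"]).as_matrix()
def ray(n,p):
    K,d,o,A=cal(n);u=cv2.undistortPoints(np.array([[p]],float),K,d)[0,0]
    return o,A@np.array([u[0],-u[1],-1.])
def onz(n,p,z):
    o,v=ray(n,p);return o+v*(z-o[2])/v[2]
def tri(pt,ps):
    M=[];b=[]
    for n,p in(("top",pt),("scene",ps)):
        o,v=ray(n,p);v=v/np.linalg.norm(v);P=np.eye(3)-np.outer(v,v);M.append(P);b.append(P@o)
    return np.linalg.lstsq(np.vstack(M),np.hstack(b),rcond=None)[0]
def proj(n,X):
    K,d,o,A=cal(n);c=(np.atleast_2d(X)-o)@A;c=c*[1,-1,-1]
    return cv2.projectPoints(c,np.zeros(3),np.zeros(3),K,d)[0][:,0]
def grab(n):return ctrl.get_image(n)[:,:,::-1].copy()
def crop(im,name,x0,x1,y0,y1,f,gain=1.0):
    o=cv2.resize(im[y0:y1,x0:x1],None,fx=f,fy=f,interpolation=cv2.INTER_CUBIC)
    o=np.clip((o/255.)**(1/gain)*255,0,255).astype(np.uint8)
    for g in range((x0//10+1)*10,x1,10):
        cv2.line(o,(int((g-x0+.5)*f),0),(int((g-x0+.5)*f),6 if g%50 else 16),(0,255,255),1)
    for g in range((y0//10+1)*10,y1,10):
        cv2.line(o,(0,int((g-y0+.5)*f)),(6 if g%50 else 16,int((g-y0+.5)*f)),(0,255,255),1)
    cv2.imwrite("pics/"+name,o)
def tool():
    s=ctrl.get_state();return np.array(s["position"]),R.from_rotvec(s["tool_rot"]).as_matrix(),s
E
python3 - <<'E'
from h import *
t=cv2.imread("pics/top0.png");s=cv2.imread("pics/scene0.png")
crop(t,"t1.png",195,425,170,285,3.47,2.0)
crop(s,"s1.png",170,380,170,370,3,2.0)
g=cv2.cvtColor(t,cv2.COLOR_BGR2GRAY)
def rect(m,nm):
    n,l,st,c=cv2.connectedComponentsWithStats(m.astype(np.uint8))
    for i in range(1,n):
        if st[i,4]>60:
            ys,xs=np.where(l==i);r=cv2.minAreaRect(np.c_[xs,ys].astype(np.float32));print(nm,st[i].tolist(),np.round(cv2.boxPoints(r),1).tolist())
w=np.zeros_like(g,bool);w[175:275,200:420]=True
rect(w&(g>190),"white");rect(w&(g>60)&(g<190),"grey")
E
```

```text
white [412, 175, 8, 34, 230] [[412.0, 175.0], [419.0, 175.0], [419.0, 208.0], [412.0, 208.0]]
white [207, 180, 74, 74, 4463] [[204.8000030517578, 187.39999389648438], [273.3999938964844, 179.6999969482422], [280.79998779296875, 246.39999389648438], [212.1999969482422, 254.0]]
white [410, 227, 10, 19, 128] [[410.0, 227.0], [419.0, 227.0], [419.0, 245.0], [410.0, 245.0]]
white [308, 257, 67, 15, 310] [[307.3999938964844, 265.1000061035156], [373.8999938964844, 256.3999938964844], [374.79998779296875, 262.79998779296875], [308.20001220703125, 271.5]]
grey [407, 175, 13, 72, 368] [[407.0, 175.0], [419.0, 175.0], [419.0, 246.0], [407.0, 246.0]]
grey [206, 179, 76, 76, 296] [[203.6999969482422, 186.39999389648438], [274.3999938964844, 178.5], [282.0, 247.3000030517578], [211.39999389648438, 255.1999969482422]]
grey [290, 190, 50, 22, 771] [[289.20001220703125, 195.10000610351562], [337.20001220703125, 188.89999389648438], [339.3999938964844, 206.10000610351562], [291.5, 212.39999389648438]]
grey [306, 256, 71, 17, 183] [[305.3999938964844, 264.20001220703125], [375.70001220703125, 255.0], [376.8999938964844, 263.6000061035156], [306.5, 272.8999938964844]]
```

View pics/t1.png

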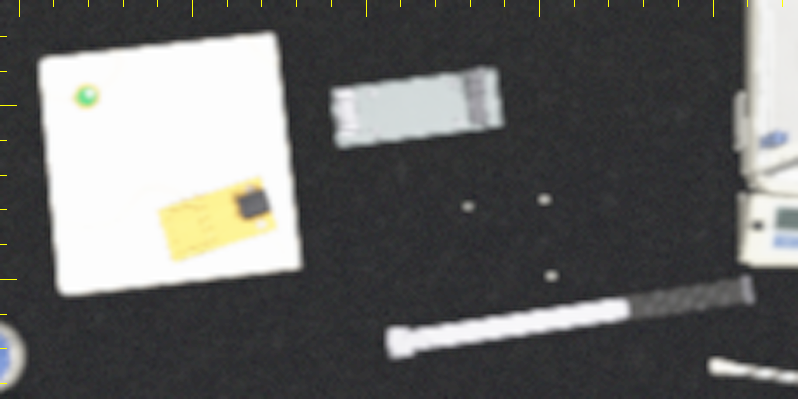

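View pics/s1.png

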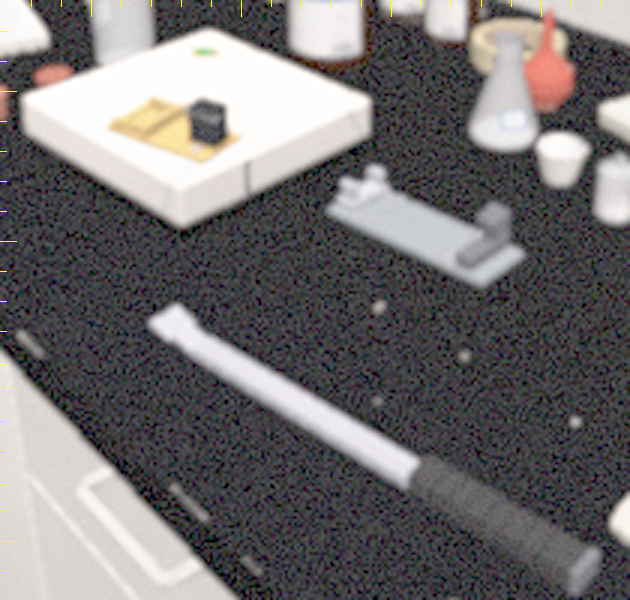

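```bash
python3 - <<'E'
from h import *
np.set_printoptions(precision=4,suppress=True)
c3=lambda x,y:(195+x/3.47-.5,170+y/3.47-.5)
s3=lambda x,y:(170+x/3-.5,170+y/3-.5)
# slab corners top (half pixel edges)
A=[onz("top",p,z) for p,z in(((204.3,186.9),.0593),((273.9,179.1),.0527),((281.4,246.9),.0527),((211.8,254.6),.0593))]
print("slab corners farL farR nearR nearL",*A)
e=A[1][:2]-A[2][:2];f=A[0][:2]-A[1][:2];print("len",np.linalg.norm(e),np.linalg.norm(f),np.degrees(np.arctan2(-e[1],e[0])),np.degrees(np.arctan2(-f[0],f[1])))
print("scene proj of corners",proj("scene",np.array(A)))
print("mark bottom scene z16",onz("scene",s3(248,194),.016),"top",onz("scene",s3(248,163),.0525))
B=[onz("top",p,.006) for p in((289.2,195.1),(337.2,188.9),(339.4,206.1),(291.5,212.4))]
print("stand",*B); d=(B[0]+B[3]-B[1]-B[2])[:2]/2;print(np.linalg.norm(d),np.degrees(np.arctan2(-d[0],d[1])),np.mean(B,0))
# bar: toe end, handle end
bt=onz("top",c3(387,343),.008+.008);bh=onz("top",c3(753,291),.012)
d=(bt-bh)[:2];print("bar",bt,bh,np.linalg.norm(d),np.degrees(np.arctan2(-d[0],d[1])))
print("handle start",onz("top",c3(629,308),.012))
print("handle tri end",tri(c3(753,291),s3(585,567)),"hs",tri(c3(629,308),s3(415,478)),"toe",tri(c3(387,343),s3(162,313)))
print("shim knob top",onz("top",c3(253,204),.055+.04),tri(c3(253,204),s3(207,125)))
P=[onz("top",c3(*p),.06) for p in((160,210),(173,260),(275,230),(261,180))];print("plate",*P)
d=(P[0]+P[1]-P[2]-P[3])[:2]/2;print(np.linalg.norm(d),np.degrees(np.arctan2(-d[0],d[1])))
print("cruc",onz("top",(317.6,153.5),.032),"bottle",onz("top",(338,157),.055))
print("stand fulcrum tri",tri(c3(344,113),s3(362,187)))
E
```

```text
slab corners farL farR nearR nearL [0.6844 0.4882 0.0593] [0.7077 0.2604 0.0527] [0.486  0.2382 0.0527] [0.4642 0.4605 0.0593]
len 0.22284772901584415 0.22889844577443874 -5.731356238954835 5.843991475845816
scene proj of corners [[238.3537 178.6481]
 [294.1018 202.5463]
 [229.7291 232.3708]
 [176.3727 201.5794]]
mark bottom scene z16 [0.5575 0.2495 0.016 ] top [0.5505 0.2379 0.0525]
stand [0.6617 0.2117 0.006 ] [0.6801 0.0498 0.006 ] [0.6215 0.0442 0.006 ] [0.6027 0.2048 0.006 ]
0.1623639098666093 6.579508626103294 [0.6415 0.1276 0.006 ]
bar [0.4168 0.1599 0.016 ] [ 0.4615 -0.1841  0.012 ] 0.34694662277997335 7.390238711023653
handle start [ 0.4469 -0.068   0.012 ]
handle tri end [ 0.4598 -0.1815  0.0155] hs [ 0.4454 -0.0682  0.0046] toe [0.4161 0.1602 0.0115]
shim knob top [0.5427 0.2797 0.095 ] [0.5437 0.2819 0.0724]
plate [0.5414 0.3684 0.06  ] [0.4951 0.3563 0.06  ] [0.5214 0.262  0.06  ] [0.5679 0.2746 0.06  ]
0.09766086080278769 15.691607761021006
cruc [0.7969 0.1143 0.032 ] bottle [0.7773 0.0492 0.055 ]
stand fulcrum tri [0.6365 0.1968 0.016 ]
```

```bash
cat >> h.py <<'E'
B0=np.array([[0,1,0],[1,0,0],[0,0,-1.]])
def pose(yaw,tilt=0,roll=0): return R.from_euler("ZXY",[yaw,-tilt,roll],degrees=True).as_matrix()@B0
def plan(wps,claw,start=None):
    """wps: (pos,Rmat,rows)."""
    p,r=start if start else tool()[:2]
    out=[]
    for P,T,n in wps:
        dv=R.from_matrix(r.T@T).as_rotvec(degrees=True)
        dp=(np.array(P)-p)/n
        for i in range(n):
            loc=r.T@dp*100
            out.append([np.round(loc,2).tolist(),np.round(dv/n,1).tolist(),claw])
            r=r@R.from_rotvec(dv/n,degrees=True).as_matrix();p=p+dp
    print(str(out).replace("0.0,","0,").replace(" ",""),len(out))
E
python3 - <<'E'
from h import *
plan([([.47,.2,.25],pose(7.4),7),([.449,-.09,.13],pose(7.4),5)],1)
plan([([.449,-.09,.073],pose(7.4),3)],1,(np.array([.449,-.09,.13]),pose(7.4)))
E
```

```text
[[[-4.69,-3.69,0.6],[-0,0,8.0],1],[[-5.16,-3.01,0.6],[-0,0,8.0],1],[[-5.53,-2.26,0.59],[-0,0,8.0],1],[[-5.79,-1.48,0.59],[-0,0,8.0],1],[[-5.93,-0.66,0.59],[-0,0,8.0],1],[[-5.97,0.16,0.59],[-0,0,8.0],1],[[-5.89,0.99,0.59],[-0,0,8.0],1],[[-5.7,-1.16,2.4],[0,-0,-0.0],1],[[-5.7,-1.16,2.4],[0,-0,-0.0],1],[[-5.7,-1.16,2.4],[0,-0,-0.0],1],[[-5.7,-1.16,2.4],[0,-0,-0.0],1],[[-5.7,-1.16,2.4],[0,-0,-0.0],1]] 12
[[[0,0,1.9],[0,0,0.0],1],[[0,0,1.9],[0,0,0.0],1],[[0,0,1.9],[0,0,0.0],1]] 3
```

Request:
{"api": "drive_tool", "payload": {
  "motion": [
    [[-4.7,-3.7,0.6],[0,0,8],0.2],
    [[-5.2,-3.0,0.6],[0,0,8],0.2],
    [[-5.5,-2.3,0.6],[0,0,8],0.2],
    [[-5.8,-1.5,0.6],[0,0,8],0.2],
    [[-5.9,-0.7,0.6],[0,0,8],0.2],
    [[-6.0,0.2,0.6],[0,0,8],0.2],
    [[-5.9,1.0,0.6],[0,0,8],0.2],
    [[-5.7,-1.2,2.4],[0,0,0],0.2],
    [[-5.7,-1.2,2.4],[0,0,0],0.2],
    [[-5.7,-1.2,2.4],[0,0,0],0.2],
    [[-5.7,-1.2,2.4],[0,0,0],0.2],
    [[-5.7,-1.2,2.4],[0,0,0],0.2]
  ],
  "force": 60
}}

```text
time: 1.6
position: [0.4446, -0.0903, 0.1306]
tool_rot: [2.079, 2.355, 0.001]
ft_force: [1.0, -0.0, 0.2]
grip_width: 0.599
grip_force: 0.0
```

```bash
python3 - <<'E'
from h import *
p,r,s=tool();print(p,r.round(3),s["qd"],s["ft_force"],s["time"])
plan([([.449,-.09,.10],pose(7.4),2),([.449,-.09,.073],pose(7.4),2)],0.2)
t=grab("top");sc=grab("scene");cv2.imwrite("pics/t2.png",t)
crop(sc,"s2.png",200,420,200,400,3,2)
E
```

```text
[ 0.44455479 -0.09025715  0.13058927] [[-0.124  0.992  0.001]
 [ 0.992  0.124  0.   ]
 [ 0.     0.001 -1.   ]] [ 0.56502548  0.36474621  0.54769633  0.12596898 -0.23829408 -0.44161629
  1.2304809 ] [ 0.98861171 -0.01467292  0.17081465] 1.6
[[[-0.02,0.22,1.53],[0,-0,-0.1],0.2],[[-0.02,0.22,1.53],[0,-0,-0.1],0.2],[[0,-0,1.35],[-0,0,-0.0],0.2],[[0,-0,1.35],[-0,0,-0.0],0.2]] 4
```

View pics/s2.png

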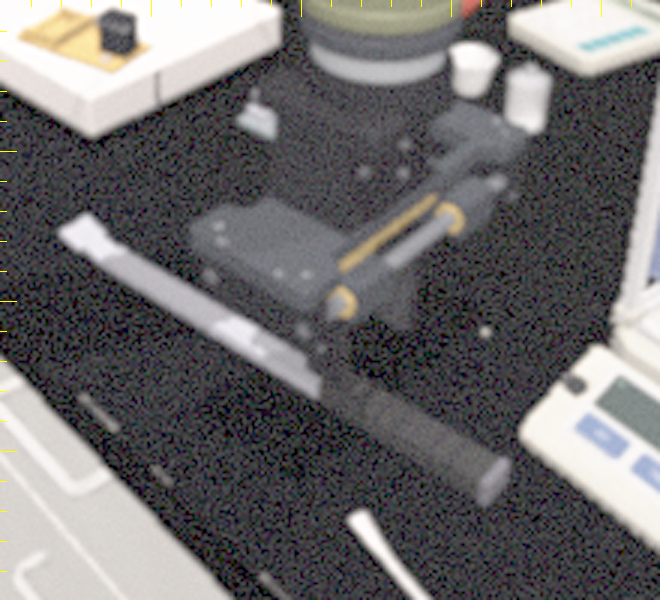

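The picture shows the gripper over the front of the handle at about (330,360) in the crop, with the fingers on either side of it. I'll go down and close.

Request:
{"api": "drive_tool", "payload": {
  "motion": [
    [[0,0,2.0],[0,0,0],0.2],
    [[0,0,2.0],[0,0,0],0.2],
    [[0,0,1.6],[0,0,0],0.2],
    [[0,0,0],[0,0,0],0.2]
  ]
}}

```text
time: 2.2
position: [0.4442, -0.0882, 0.0742]
tool_rot: [-2.078, -2.353, 0.003]
ft_force: [0.2, 0.0, -0.2]
grip_width: 0.599
grip_force: 0.0
```

Request:
{"api": "drive_tool", "payload": {
  "motion": [
    [[0,0,0],[0,0,0],-1],
    [[0,0,0],[0,0,0],-1],
    [[0,0,0],[0,0,0],-1],
    [[0,0,0],[0,0,0],-1]
  ]
}}

```text
time: 2.7
position: [0.4459, -0.0887, 0.0757]
tool_rot: [2.079, 2.353, 0.002]
ft_force: [1.2, -0.4, 1.2]
grip_width: 0.244
grip_force: 60.0
```

```bash
cat >> h.py <<'E'
F0=np.array([.6345,.1955,0]);SY=6.5
RG=R.from_rotvec([2.079,2.353,.002]).as_matrix()
YB=np.degrees(np.arctan2(-RG[0,0],RG[1,0]))
Rb=lambda yaw,t:R.from_euler("ZX",[yaw,-t],degrees=True).as_matrix()
G=Rb(YB,0).T@RG
TB=np.array([0,-.1635,.0757])   # TCP in bar frame
def bar(s,t,yaw,h=0.,lat=0.,F=None):
    F=F0 if F is None else F
    M=Rb(yaw,t);sx=Rb(SY,0)[:,0]
    top=F+sx*lat+[0,0,.0094+.009/np.cos(np.radians(t))+h]
    heel=top-M@[0,s,0]
    return heel+M@TB,M@G
E
python3 - <<'E'
from h import *
np.set_printoptions(precision=4,suppress=True)
p,r,s=tool();print(p,YB,s["ft_force"],s["torque"],s["qd"])
T=bar(.034,21,0.5,.05);print(T[0])
plan([(p+[0,0,.1],r,2),(np.array([.58,.0,.2]),pose(4,10),4),(T[0],T[1],5)],-1)
E
```

```text
[ 0.4459 -0.0887  0.0757] 7.075374571999558 [ 1.2102 -0.3766  1.1793] [-0.0958 -0.1986 -0.0174] [-0.0003  0.0019 -0.0008 -0.0006 -0.0014  0.002  -0.0016]
[0.6359 0.0383 0.2105]
[[[-0,0.01,-5.0],[0,0,0.0],-1],[[-0,0.01,-5.0],[0,0,0.0],-1],[[1.79,3.6,-0.6],[0.1,-2.5,0.8],-1],[[1.81,3.58,-0.68],[0.1,-2.5,0.8],-1],[[1.82,3.55,-0.77],[0.1,-2.5,0.8],-1],[[1.83,3.52,-0.85],[0.1,-2.5,0.8],-1],[[0.64,1.17,-0.33],[0.2,-2.2,0.7],-1],[[0.64,1.16,-0.35],[0.2,-2.2,0.7],-1],[[0.64,1.15,-0.38],[0.2,-2.2,0.7],-1],[[0.64,1.14,-0.41],[0.2,-2.2,0.7],-1],[[0.63,1.13,-0.44],[0.2,-2.2,0.7],-1]] 11
```

Request:
{"api": "drive_tool", "payload": {
  "motion": [
    [[0,0,-5],[0,0,0],-1],
    [[0,0,-5],[0,0,0],-1],
    [[1.8,3.6,-0.6],[0,-2.5,0.8],-1],
    [[1.8,3.6,-0.7],[0,-2.5,0.8],-1],
    [[1.8,3.55,-0.8],[0,-2.5,0.8],-1],
    [[1.85,3.5,-0.85],[0,-2.5,0.8],-1],
    [[0.65,1.2,-0.3],[0.2,-2.2,0.7],-1],
    [[0.65,1.2,-0.35],[0.2,-2.2,0.7],-1],
    [[0.65,1.2,-0.4],[0.2,-2.2,0.7],-1],
    [[0.65,1.1,-0.4],[0.2,-2.2,0.7],-1],
    [[0.6,1.1,-0.45],[0.2,-2.2,0.7],-1],
    [[0,0,0],[0,0,0],-1]
  ]
}}

```text
time: 4.2
position: [0.6358, 0.0404, 0.2096]
tool_rot: [2.013, 2.027, -0.369]
ft_force: [0.8, 0.4, -3.8]
grip_width: 0.245
grip_force: 60.0
```

```bash
python3 - <<'E'
from h import *
np.set_printoptions(precision=4,suppress=True)
p,r,s=tool();T=bar(.034,21,0.5,.05)
M=r@G.T;heel=p-M@TB
pts=np.array([heel+M@x for x in([0,0,0],[0,.048,0],[-.012,.048+.0378,.0094],[.012,.048+.0378,.0094],[0,-.14,0])])
print(p,T[0],R.from_matrix(r.T@T[1]).as_rotvec(degrees=True),s["ft_force"],s["torque"]);print(pts)
t=grab("top");sc=grab("scene")
for im,n in((t,"top"),(sc,"scene")):
    for u in proj(n,pts): im[int(u[1]+.5),int(u[0]+.5)]=(0,0,255)
a=cv2.resize(t[170:250,240:360],None,fx=5,fy=3.75*4/3,interpolation=cv2.INTER_NEAREST)
b=cv2.resize(sc[180:300,190:370],None,fx=3.33,fy=3.33,interpolation=cv2.INTER_NEAREST)
a=cv2.resize(a,None,fx=.66,fy=.66);o=np.zeros((a.shape[0]+b.shape[0],max(a.shape[1],b.shape[1]),3),np.uint8)
o[:a.shape[0],:a.shape[1]]=a;o[a.shape[0]:,:b.shape[1]]=b
o=((o/255.)**.5*255).astype(np.uint8);cv2.imwrite("pics/c3.png",cv2.resize(o,(min(800,o.shape[1]),min(600,o.shape[0]))));print(o.shape)
E
```

```text
[0.6358 0.0404 0.2096] [0.6359 0.0383 0.2105] [ 0.0208 -0.0518 -0.1364] [ 0.7634  0.3997 -3.8215] [0.5075 0.0676 0.0063]
[[0.6351 0.166  0.0804]
 [0.6348 0.2109 0.0633]
 [0.6226 0.2494 0.0585]
 [0.6466 0.2496 0.0586]
 [0.6359 0.0353 0.1305]]
(664, 599, 3)
```

View pics/c3.png

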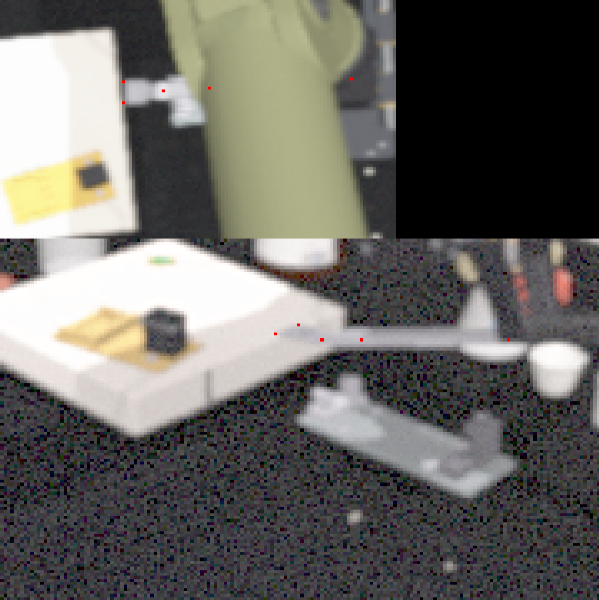

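The predicted dots land on the bar: toe at (285,329) in the scene crop, and the top view agrees. So the bar hasn't slipped in the grip, and it's lined up 5 cm above the fulcrum. I'll lower it to just above the fulcrum and then enter.

```bash
python3 - <<'E'
from h import *
T=bar(.034,21,0.5,.005)
plan([(T[0],T[1],4)],-1)
U=bar(.022,20.5,0.5,.0015);V=bar(.010,17.3,0.5,.0015);W=bar(0,14.3,0.5,.0015)
plan([(U[0],U[1],3),(V[0],V[1],3),(W[0],W[1],3)],-1,T)
E
```

```text
[[[0.41,0.02,1.04],[-0,-0,-0.1],-1],[[0.41,0.02,1.04],[-0,-0,-0.1],-1],[[0.41,0.02,1.04],[-0,-0,-0.1],-1],[[0.41,0.02,1.04],[-0,-0,-0.1],-1]] 4
[[[0.42,-0,0.16],[0,0.2,0.0],-1],[[0.42,-0,0.17],[0,0.2,0.0],-1],[[0.42,-0,0.17],[0,0.2,0.0],-1],[[0.27,-0,0.33],[0,1.1,0.0],-1],[[0.26,-0,0.34],[0,1.1,0.0],-1],[[0.26,-0,0.34],[0,1.1,0.0],-1],[[0.21,-0,0.29],[0,1.0,0.0],-1],[[0.21,-0,0.3],[0,1.0,0.0],-1],[[0.2,-0,0.3],[0,1.0,0.0],-1]] 9
```

Request:
{"api": "drive_tool", "payload": {
  "motion": [
    [[0.4,0,1.05],[0,0,0],-1],
    [[0.4,0,1.05],[0,0,0],-1],
    [[0.4,0,1.05],[0,0,0],-1],
    [[0.4,0,1.0],[0,0,-0.3],-1],
    [[0,0,0],[0,0,0],-1]
  ]
}}

```text
time: 4.92
position: [0.635, 0.0383, 0.1648]
tool_rot: [2.011, 2.03, -0.373]
ft_force: [0.3, 0.2, -3.2]
grip_width: 0.242
grip_force: 60.0
```

```bash
cat >> h.py <<'E'
def where(F=None):
    F=F0 if F is None else F
    p,r,s=tool();M=r@G.T;heel=p-M@TB;S=Rb(SY,0)
    t=-np.degrees(np.arcsin(M[2,1]));yaw=np.degrees(np.arctan2(-M[0,1],M[1,1]))
    L=lambda x:(S.T@(heel+M@np.array(x)-F)*1000).round(1)
    y=S.T@(heel-F); u=S.T@M[:,1]; sa=-y[1]/u[1]
    print("t",round(s["time"],2),"tilt %.2f yaw %.2f"%(t,yaw),"s %.1f lat %.1f h %.1f"%(sa*1e3,(y+u*sa)[0]*1e3,((y+u*sa)[2]-(.0094+.009/np.cos(np.radians(t))))*1e3),"heel",L([0,0,0]),"tip",L([0,.0858,.0094]),"at125",L([0,-.125,0]),"f",np.round(s["ft_force"],1),"tq",np.round(s["torque"],2),"g",round(s["grip_width"],3))
E
python3 - <<'E'
from h import *
where()
p,r,s=tool()
U=bar(.022,20.5,0.5,.0015);V=bar(.010,17.3,0.5,.0015);W=bar(0,14.3,0.5,.0015)
plan([(U[0],U[1],3),(V[0],V[1],3),(W[0],W[1],3)],-1)
E
```

```text
t 4.92 tilt 20.99 yaw 0.55 s 33.8 lat -1.1 h 4.4 heel [ -4.4 -31.4  35.5] tip [ 4.3 51.6 13.6] at125 [ -16.5 -147.5   80.3] f [ 0.3  0.2 -3.2] tq [0.55 0.02 0.02] g 0.242
[[[0.41,0.03,0.14],[-0,0.2,0.0],-1],[[0.41,0.03,0.14],[-0,0.2,0.0],-1],[[0.41,0.03,0.14],[-0,0.2,0.0],-1],[[0.27,-0,0.33],[0,1.1,0.0],-1],[[0.26,-0,0.34],[0,1.1,0.0],-1],[[0.26,-0,0.34],[0,1.1,0.0],-1],[[0.21,-0,0.29],[-0,1.0,0.0],-1],[[0.21,-0,0.3],[-0,1.0,0.0],-1],[[0.2,-0,0.3],[-0,1.0,0.0],-1]] 9
```

Request:
{"api": "drive_tool", "payload": {
  "motion": [
    [[0.4,0.05,0.15],[0,0.2,0],-1],
    [[0.4,0.05,0.15],[0,0.2,0],-1],
    [[0.4,0,0.15],[0,0.2,0],-1],
    [[0,0,0],[0,0,0],-1]
  ]
}}

```text
time: 5.42
position: [0.6366, 0.0485, 0.1574]
tool_rot: [2.016, 2.036, -0.36]
ft_force: [-0.2, -0.5, -3.4]
grip_width: 0.244
grip_force: 60.0
```

```bash
python3 - <<'E'
from h import *
where()
E
```

```text
t 5.42 tilt 20.34 yaw 0.54 s 21.4 lat 0.7 h 3.2 heel [ -1.4 -20.   29.6] tip [ 7.3 63.3  8.6] at125 [ -13.5 -136.5   73.1] f [-0.2 -0.5 -3.4] tq [ 0.55  0.09 -0.  ] g 0.244
```

Request:
{"api": "drive_tool", "payload": {
  "motion": [
    [[0.27,0,0.34],[0,1.1,0],-1],
    [[0.27,0,0.34],[0,1.1,0],-1],
    [[0.27,0,0.34],[0,1.1,0],-1],
    [[0,0,0],[0,0,0],-1]
  ]
}}

```text
time: 5.92
position: [0.6365, 0.0516, 0.1451]
tool_rot: [2.051, 2.068, -0.306]
ft_force: [-0.0, -0.5, -3.9]
grip_width: 0.241
grip_force: 60.0
```

```bash
python3 - <<'E'
from h import *
where()
W=bar(0,14.3,0.5,.001);plan([(W[0],W[1],3)],-1)
E
```

```text
t 5.92 tilt 17.05 yaw 0.45 s 10.3 lat 0.8 h 3.0 heel [-0.2 -9.8 24.8] tip [ 8.7 74.5  8.7] at125 [ -12.8 -128.6   61.5] f [-0.  -0.5 -3.9] tq [ 0.45  0.1  -0.04] g 0.241
[[[0.25,-0.02,0.33],[-0,0.9,-0.0],-1],[[0.24,-0.02,0.34],[-0,0.9,-0.0],-1],[[0.24,-0.02,0.34],[-0,0.9,-0.0],-1]] 3
```

Request:
{"api": "drive_tool", "payload": {
  "motion": [
    [[0.25,0,0.34],[0,0.9,0],-1],
    [[0.25,0,0.34],[0,0.9,0],-1],
    [[0.25,0,0.34],[0,0.9,0],-1],
    [[0,0,0],[0,0,0],-1]
  ]
}}

```text
time: 6.42
position: [0.6364, 0.0563, 0.1331]
tool_rot: [2.077, 2.096, -0.26]
ft_force: [0.1, -0.0, -3.3]
grip_width: 0.242
grip_force: 60.0
```

```bash
python3 - <<'E'
from h import *
where()
p,r,s=tool();print(r)
E
```

```text
t 6.42 tilt 14.35 yaw 0.49 s -0.3 lat 0.7 h 0.7 heel [ 0.8  0.3 19.3] tip [ 9.7 85.3  7.1] at125 [ -11.9 -120.1   50.3] f [ 0.1 -0.  -3.3] tq [ 0.36  0.07 -0.01] g 0.242
[[-0.00832953  0.99995714  0.00404212]
 [ 0.9686387   0.00907239 -0.24830778]
 [-0.2483338   0.00184707 -0.96867276]]
```

```bash
python3 - <<'E'
from h import *
A=bar(0,10,-0.4,0);B=bar(0,6,-.4,0);C=bar(0,1.0,-.4,0)
plan([(A[0],A[1],3),(B[0],B[1],3)],-1)
plan([(C[0],C[1],4)],-1,B)
E
```

```text
[[[-0.18,-0.1,0.45],[0.1,1.5,0.3],-1],[[-0.19,-0.1,0.44],[0.1,1.5,0.3],-1],[[-0.2,-0.1,0.44],[0.1,1.5,0.3],-1],[[-0.16,-0,0.39],[0,1.3,0.0],-1],[[-0.17,-0,0.39],[0,1.3,0.0],-1],[[-0.18,-0,0.38],[0,1.3,0.0],-1]] 6
[[[-0.15,-0,0.36],[0,1.2,0.0],-1],[[-0.16,-0,0.36],[0,1.2,0.0],-1],[[-0.16,-0,0.36],[0,1.2,0.0],-1],[[-0.17,-0,0.35],[0,1.2,0.0],-1]] 4
```

Request:
{"api": "drive_tool", "payload": {
  "motion": [
    [[-0.18,-0.1,0.44],[0.1,1.5,0.3],-1],
    [[-0.19,-0.1,0.44],[0.1,1.5,0.3],-1],
    [[-0.2,-0.1,0.44],[0.1,1.5,0.3],-1],
    [[-0.16,0,0.39],[0,1.3,0],-1],
    [[-0.17,0,0.39],[0,1.3,0],-1],
    [[-0.18,0,0.38],[0,1.3,0],-1],
    [[0,0,0],[0,0,0],-1]
  ]
}}

```text
time: 7.3
position: [0.6348, 0.0411, 0.1134]
tool_rot: [2.175, 2.16, -0.108]
ft_force: [-2.8, 1.0, 7.3]
grip_width: 0.249
grip_force: 60.1
```

```bash
python3 - <<'E'
from h import *
where()
C=bar(0,1.0,-.4,0);plan([(C[0],C[1],4)],-1)
E
```

```text
t 7.3 tilt 5.85 yaw -0.41 s -0.3 lat 1.5 h 3.0 heel [ 1.6  0.3 21.4] tip [12. 86. 22.] at125 [ -13.4 -123.1   34.1] f [-2.8  1.   7.3] tq [-0.16  0.61  0.19] g 0.249
[[[-0.15,-0.04,0.43],[0,1.2,0.0],-1],[[-0.16,-0.04,0.43],[0,1.2,0.0],-1],[[-0.17,-0.04,0.42],[0,1.2,0.0],-1],[[-0.18,-0.04,0.42],[0,1.2,0.0],-1]] 4
```

Request:
{"api": "drive_tool", "payload": {
  "motion": [
    [[-0.16,-0.05,0.43],[0,1.3,0],-1],
    [[-0.16,-0.05,0.43],[0,1.3,0],-1],
    [[-0.17,0,0.42],[0,1.2,0],-1],
    [[-0.18,0,0.42],[0,1.2,0],-1],
    [[0,0,0],[0,0,0],-1]
  ]
}}

```text
time: 7.92
position: [0.6351, 0.0332, 0.098]
tool_rot: [2.218, 2.203, -0.009]
ft_force: [-1.4, 1.0, 10.7]
grip_width: 0.244
grip_force: 60.1
```

```bash
cat >> h.py <<'E'
def grip():
    p,r,s=tool();M=r@G.T;heel=p-M@TB;q=heel+M@np.array([0,-.1635,0])
    z=q[2]-.0184;S=Rb(SY,0);l=S.T@(q-F0)
    print("real tilt %.2f  z125 %.1f (18.5..23) lat@grip %.1f y %.1f"%(np.degrees(np.arcsin(z/.1635)),18.4+z*125/.1635,l[0]*1e3,l[1]*1e3))
E
python3 - <<'E'
from h import *
where();grip()
E
```

```text
t 7.92 tilt 0.84 yaw -0.37 s 0.2 lat 2.0 h 1.5 heel [ 2.  -0.2 19.9] tip [12.2 85.1 28. ] at125 [ -13.  -124.3   21.7] f [-1.4  1.  10.7] tq [-0.1   0.32  0.35] g 0.244
real tilt 1.37  z125 21.4 (18.5..23) lat@grip -17.6 y -162.5
```

Request:
{"api": "drive_tool", "payload": {
  "motion": [
    [[0,0,0.1],[0,0.3,0],-1],
    [[0,0,0.1],[0,0.3,0],-1],
    [[0,0,0],[0,0,0],-1]
  ]
}}

```text
time: 8.3
position: [0.6352, 0.0325, 0.0963]
tool_rot: [2.222, 2.208, 0.001]
ft_force: [-1.8, 0.2, 11.0]
grip_width: 0.242
grip_force: 60.1
```

```bash
python3 - <<'E'
from h import *
where();grip()
p,r,s=tool();S=Rb(SY,0)
# swing about fulcrum axis
D=R.from_euler("z",6.9,degrees=True).as_matrix();c=F0+[0,0,0]
plan([(c+D@(p-c)-S[:,0]*.002,D@r,6)],-1)
E
```

```text
t 8.3 tilt 0.32 yaw -0.36 s 0.2 lat 2.2 h 1.3 heel [ 2.1 -0.2 19.7] tip [12.3 85.1 28.6] at125 [ -12.8 -124.3   20.4] f [-1.8  0.2 11. ] tq [-0.33  0.33  0.41] g 0.242
real tilt 0.77  z125 20.1 (18.5..23) lat@grip -17.4 y -162.5
[[[0.02,0.29,0.0],[-0,0,-1.1],-1],[[0.01,0.29,0.0],[-0,0,-1.1],-1],[[0.01,0.29,0.0],[-0,0,-1.1],-1],[[0,0.29,0.0],[-0,0,-1.1],-1],[[-0,0.29,0.0],[-0,0,-1.1],-1],[[-0.01,0.29,0.0],[-0,0,-1.1],-1]] 6
```

Request:
{"api": "drive_tool", "payload": {
  "motion": [
    [[0,0.3,0],[0,0,-1.1],-1],
    [[0,0.3,0],[0,0,-1.1],-1],
    [[0,0.3,0],[0,0,-1.1],-1],
    [[0,0.3,0],[0,0,-1.1],-1],
    [[0,0.3,0],[0,0,-1.1],-1],
    [[0,0.3,0],[0,0,-1.1],-1],
    [[0,0,0],[0,0,0],-1]
  ]
}}

```text
time: 9.18
position: [0.6524, 0.033, 0.0956]
tool_rot: [2.094, 2.332, -0.002]
ft_force: [-2.5, -1.2, 9.4]
grip_width: 0.244
grip_force: 60.0
```

```bash
python3 - <<'E'
from h import *
where();grip()
sc=grab("scene");cv2.imwrite("pics/raw4.png",sc);crop(sc,"s4.png",200,380,180,300,4.4,2)
E
```

```text
t 9.18 tilt 0.35 yaw 6.13 s 0.4 lat 0.5 h 0.5 heel [ 0.5 -0.4 18.9] tip [ 1.1 85.4 27.8] at125 [  -0.3 -125.4   19.7] f [-2.5 -1.2  9.4] tq [-0.36  0.57 -0.18] g 0.244
real tilt 0.53  z125 19.6 (18.5..23) lat@grip -0.5 y -163.9
```

View pics/s4.png

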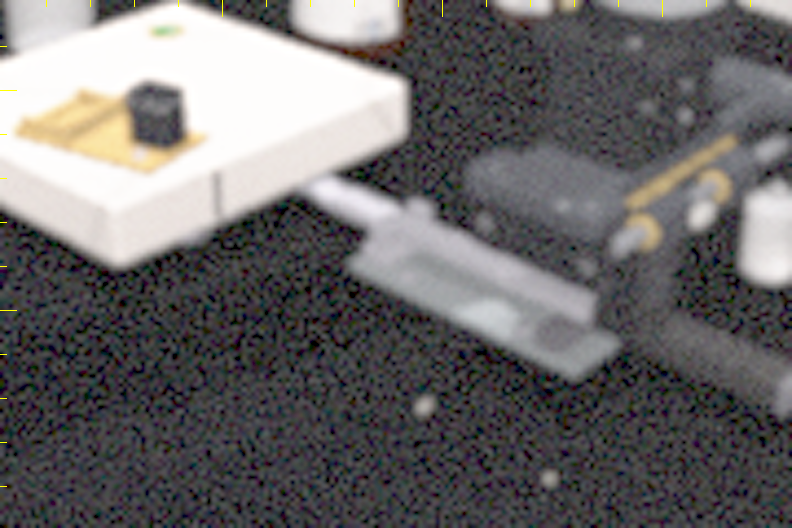

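The slab end is raised. The bar crosses the fulcrum and its shank is at the keeper, at about (580,310) in the crop. I'll let it up against the hook.

Request:
{"api": "drive_tool", "payload": {
  "motion": [
    [[0,0.1,0],[0,0,0],-1],
    [[0,0,-0.12],[0,-0.4,0],-1],
    [[0,0,-0.12],[0,-0.4,0],-1],
    [[0,0,-0.12],[0,-0.4,0],-1],
    [[0,0,-0.1],[0,-0.4,0],-1],
    [[0,0,0],[0,0,0],-1]
  ]
}}

```text
time: 9.98
position: [0.6529, 0.035, 0.0997]
tool_rot: [2.08, 2.319, -0.03]
ft_force: [-0.6, 2.7, 7.5]
grip_width: 0.242
grip_force: 60.0
```

```bash
python3 - <<'E'
from h import *
where();grip()
E
```

```text
t 9.97 tilt 1.85 yaw 6.21 s 0.6 lat 1.0 h 0.3 heel [ 1.  -0.6 18.7] tip [ 1.4 85.5 25.3] at125 [   0.3 -125.5   22.8] f [-0.6  2.7  7.5] tq [ 0.22  0.51 -0.08] g 0.242
real tilt 1.97  z125 22.7 (18.5..23) lat@grip 0.2 y -164.0
```

Request:
{"api": "drive_tool", "payload": {
  "motion": [
    [[0,0,-0.06],[0,-0.2,0],-1],
    [[0,0,-0.06],[0,-0.2,0],-1],
    [[0,0,0],[0,0,0],-1]
  ]
}}

```text
time: 10.35
position: [0.6526, 0.0354, 0.0997]
tool_rot: [2.076, 2.315, -0.039]
ft_force: [0.5, 4.3, 6.1]
grip_width: 0.244
grip_force: 60.0
```

```bash
python3 - <<'E'
from h import *
where();grip()
E
```

```text
t 10.35 tilt 2.28 yaw 6.23 s 0.7 lat 0.7 h -0.9 heel [ 0.7 -0.7 17.5] tip [ 1.1 85.4 23.5] at125 [ 1.000e-01 -1.256e+02  2.250e+01] f [0.5 4.3 6.1] tq [ 0.83  0.04 -0.08] g 0.244
real tilt 1.97  z125 22.7 (18.5..23) lat@grip -0.1 y -164.1
```

Request:
{"api": "drive_tool", "payload": {
  "motion": [
    [[0,0,-0.08],[0,0.1,0],-1],
    [[0,0,-0.08],[0,0.1,0],-1],
    [[0,0,0],[0,0,0],-1]
  ]
}}

```text
time: 10.72
position: [0.6526, 0.0353, 0.0999]
tool_rot: [2.078, 2.317, -0.036]
ft_force: [4.1, 4.3, -0.8]
grip_width: 0.247
grip_force: 60.0
```

```bash
python3 - <<'E'
from h import *
where();grip()
E
```

```text
t 10.72 tilt 2.11 yaw 6.23 s 0.7 lat 0.6 h -0.2 heel [ 0.6 -0.7 18.2] tip [ 1.  85.4 24.5] at125 [   0.  -125.6   22.8] f [ 4.1  4.3 -0.8] tq [ 0.86 -0.84 -0.07] g 0.247
real tilt 2.06  z125 22.9 (18.5..23) lat@grip -0.2 y -164.0
```

Request:
{"api": "drive_tool", "payload": {
  "motion": [
    [[0,0,0],[0,0,0],-0.2],
    [[0,0,0],[0,0,0],0.1],
    [[0,0,0],[0,0,0],0.2],
    [[0,0,0],[0,0,0],0.2],
    [[0,0,-2.5],[0,0,0],0.2],
    [[0,0,-4],[0,0,0],0.2],
    [[1,-3,-4],[0,0,0],0.2],
    [[0,-5,-4],[0,0,0],0.2],
    [[0,-6,-2],[0,0,0],0.2],
    [[0,0,0],[0,0,0],0.2]
  ]
}}

```text
time: 11.98
position: [0.5101, 0.035, 0.2656]
tool_rot: [2.079, 2.317, -0.034]
ft_force: [0.6, 0.0, 0.2]
grip_width: 0.599
grip_force: 0.0
```

```bash
python3 - <<'E'
from h import *
np.set_printoptions(precision=4,suppress=True)
p,r,s=tool();print(p,s["ft_force"],s["time"],s["grip_width"])
sc=grab("scene");t=grab("top");cv2.imwrite("pics/raw5s.png",sc);cv2.imwrite("pics/raw5t.png",t)
o=np.zeros((600,640,3),np.uint8)
o[:240,:480]=cv2.resize(t[180:260,200:360],(480,240),interpolation=cv2.INTER_CUBIC)
o[240:600,:630]=cv2.resize(sc[170:290,170:380],(630,360),interpolation=cv2.INTER_CUBIC)
cv2.imwrite("pics/c5.png",((o/255.)**.5*255).astype(np.uint8))
E
```

```text
[0.5101 0.035  0.2656] [0.5726 0.0379 0.1531] 11.975 0.5992475665108594
```

View pics/c5.png

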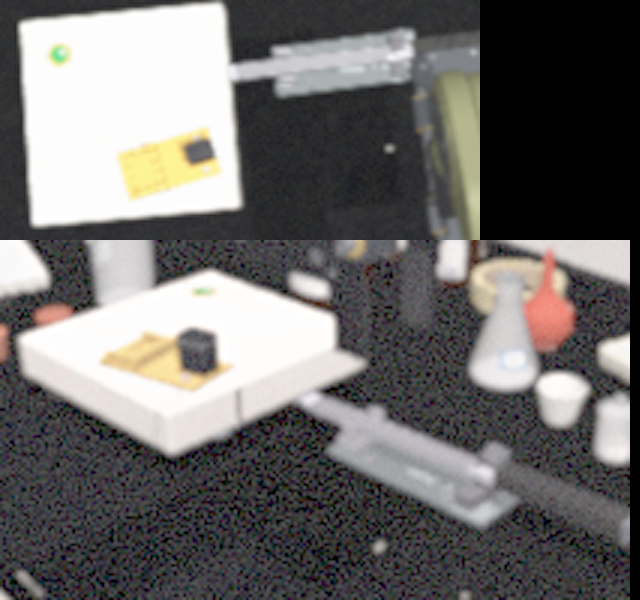

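The slab stays up, with the bar parked under the hook. The knob is at about (266,230) in the top view and (235.5,206.5) in the scene view. I'll compute its pose.

```bash
python3 - <<'E'
from h import *
np.set_printoptions(precision=4,suppress=True)
t=cv2.imread("pics/raw5t.png");g=t.max(2);m=np.zeros_like(g);m[222:238,257:275]=1
k=((g<110)&(m>0)).astype(np.uint8);ys,xs=np.where(k);print(k.sum(),xs.mean(),ys.mean(),xs.min(),xs.max(),ys.min(),ys.max())
c=(xs.mean(),ys.mean())
print("knob@.100",onz("top",c,.100),"tri",tri(c,(235.5,206.5)))
h=cv2.cvtColor(t,cv2.COLOR_BGR2HSV);y=((h[...,0]>15)&(h[...,0]<40)&(h[...,1]>70)).astype(np.uint8);y[:215]=0;y[255:]=0;y[:,:235]=0;y[:,278:]=0
y=y|k;ys,xs=np.where(y);P=cv2.boxPoints(cv2.minAreaRect(np.c_[xs,ys].astype(np.float32)));print(P)
W=np.array([onz("top",q,.072) for q in P]);print(W,W.mean(0))
for i in range(4):
    d=W[(i+1)%4]-W[i];print(np.linalg.norm(d),np.degrees(np.arctan2(d[1],d[0])))
print("mark",onz("scene",(250,229.7),.027))
E
```

```text
56 265.92857142857144 230.16071428571428 262 270 227 234
knob@.100 [0.5365 0.2839 0.1   ] tri [0.5372 0.2853 0.0859]
[[237.9174 230.7248]
 [268.6514 221.5046]
 [273.3853 237.2844]
 [242.6514 246.5046]]
[[0.5383 0.3753 0.072 ]
 [0.5663 0.2772 0.072 ]
 [0.5159 0.2625 0.072 ]
 [0.4881 0.3601 0.072 ]] [0.5271 0.3188 0.072 ]
0.10203536251004723 -74.06221164758048
0.05251101015004609 -163.74445791740848
0.10144227056816325 105.91104765917095
0.05247031075153737 16.9034807644191
mark [0.5556 0.2553 0.027 ]
```

```bash
python3 - <<'E'
from h import *
T=pose(16,1.5);
plan([([.5362,.2848,.19],T,6),([.5362,.2848,.141],T,3)],0.2)
E
```

```text
[[[4.13,0.84,1.08],[-0,0.1,-1.6],0.2],[[4.1,0.95,1.09],[-0,0.1,-1.6],0.2],[[4.07,1.07,1.1],[-0,0.1,-1.6],0.2],[[4.04,1.18,1.11],[-0,0.1,-1.6],0.2],[[4.0,1.3,1.12],[-0,0.1,-1.6],0.2],[[3.96,1.41,1.13],[-0,0.1,-1.6],0.2],[[0.04,0,1.63],[0,0,0.0],0.2],[[0.04,0,1.63],[0,0,0.0],0.2],[[0.04,0,1.63],[0,0,0.0],0.2]] 9
```

Request:
{"api": "drive_tool", "payload": {
  "motion": [
    [[4.1,0.85,1.1],[0,0.1,-1.6],0.2],
    [[4.1,0.95,1.1],[0,0.1,-1.6],0.2],
    [[4.1,1.05,1.1],[0,0.1,-1.6],0.2],
    [[4.0,1.2,1.1],[0,0.1,-1.6],0.2],
    [[4.0,1.3,1.1],[0,0.1,-1.6],0.2],
    [[4.0,1.4,1.1],[0,0.1,-1.7],0.2],
    [[0,0,1.0],[0,0,0],0.2],
    [[0,0,0],[0,0,0],0.2]
  ]
}}

```text
time: 13.08
position: [0.5363, 0.2835, 0.1766]
tool_rot: [1.882, 2.492, -0.039]
ft_force: [-0.0, 0.2, 0.2]
grip_width: 0.603
grip_force: 0.0
```

```bash
python3 - <<'E'
from h import *
p,r,s=tool();print(p,s["ft_force"]);plan([([.5362,.2848,.141],pose(16,1.5),3)],0.2)
E
```

```text
[0.53628303 0.2834687  0.17662767] [-9.12434371e-05  1.96376776e-01  1.77365019e-01]
[[[0.08,0.02,1.19],[-0.2,0.1,-0.0],0.2],[[0.08,0.02,1.19],[-0.2,0.1,-0.0],0.2],[[0.08,0.01,1.19],[-0.2,0.1,-0.0],0.2]] 3
```

Request:
{"api": "drive_tool", "payload": {
  "motion": [
    [[0.08,0,1.2],[-0.2,0.1,0],0.2],
    [[0.08,0,1.2],[-0.2,0.1,0],0.2],
    [[0.08,0,1.2],[-0.2,0.1,0],0.2],
    [[0,0,0],[0,0,0],0.2],
    [[0,0,0],[0,0,0],-1],
    [[0,0,0],[0,0,0],-1],
    [[0,0,0],[0,0,0],-1],
    [[0,0,0],[0,0,0],-1]
  ],
  "force": 30
}}

```text
time: 14.08
position: [0.5359, 0.2859, 0.1434]
tool_rot: [1.88, 2.491, -0.014]
ft_force: [-0.0, 0.5, 0.5]
grip_width: 0.252
grip_force: 29.9
```

```bash
python3 - <<'E'
from h import *
np.set_printoptions(precision=4,suppress=True)
p,r,s=tool();print(p,r,s["ft_force"],s["torque"],s["grip_width"],s["grip_force"])
plan([(p+[0,0,.04],r,2),([.575,.16,.2],pose(6,0),5)],-1)
E
```

```text
[0.5359 0.2859 0.1434] [[-0.274   0.9617  0.0111]
 [ 0.9615  0.2742 -0.0194]
 [-0.0217  0.0054 -0.9998]] [-0.0075  0.4928  0.4895] [-0.0015  0.0981  0.0494] 0.2519522695966453 29.914818266406655
[[[-0.04,0.01,-2.0],[0,0,0.0],-1],[[-0.04,0.01,-2.0],[0,0,0.0],-1],[[-2.64,0.06,-0.27],[0.1,0.2,2.0],-1],[[-2.64,0.15,-0.29],[0.1,0.2,2.0],-1],[[-2.63,0.25,-0.3],[0.1,0.2,2.0],-1],[[-2.62,0.34,-0.31],[0.1,0.2,2.0],-1],[[-2.6,0.43,-0.32],[0.1,0.2,2.0],-1]] 7
```

Request:
{"api": "drive_tool", "payload": {
  "motion": [
    [[0,0,-2],[0,0,0],-1],
    [[0,0,-2],[0,0,0],-1],
    [[-2.8,0.05,0],[0,0.25,2],-1],
    [[-2.8,0.15,0],[0,0.25,2],-1],
    [[-2.8,0.25,0],[0.1,0.25,2],-1],
    [[-2.8,0.3,0],[0.1,0.25,2],-1],
    [[-2.8,0.4,0],[0.1,0.25,2],-1],
    [[0,0,2],[0,0,0],-1],
    [[0,0,2],[0,0,0],-1],
    [[0,0,2],[0,0,0],-1],
    [[0,0,0],[0,0,0],-1]
  ]
}}

```text
time: 15.45
position: [0.5744, 0.151, 0.1228]
tool_rot: [-2.104, -2.331, 0.003]
ft_force: [0.2, 0.3, -2.2]
grip_width: 0.251
grip_force: 29.9
```

```bash
python3 - <<'E'
from h import *
np.set_printoptions(precision=4,suppress=True)
p,r,s=tool();print(p,r,s["ft_force"],s["torque"])
plan([([.568,.1415,.085],pose(5.8,-.3),4)],-1)
E
```

```text
[0.5744 0.151  0.1228] [[-0.1023  0.9947 -0.0025]
 [ 0.9947  0.1023 -0.0006]
 [-0.0004 -0.0025 -1.    ]] [ 0.2391  0.306  -2.173 ] [-0.1138  0.0109 -0.0118]
[[[-0.22,-0.18,0.95],[-0,0.1,0.0],-1],[[-0.22,-0.18,0.95],[-0,0.1,0.0],-1],[[-0.22,-0.18,0.95],[-0,0.1,0.0],-1],[[-0.22,-0.18,0.95],[-0,0.1,0.0],-1]] 4
```

Request:
{"api": "drive_tool", "payload": {
  "motion": [
    [[-0.25,-0.2,0.95],[0,0.1,0],-1],
    [[-0.25,-0.2,0.95],[0,0.1,0],-1],
    [[-0.2,-0.2,0.95],[0,0.1,0],-1],
    [[-0.2,-0.1,0.9],[0,0,0],-1],
    [[0,0,0.15],[0,0,0],-1],
    [[0,0,0.15],[0,0,0],-1],
    [[0,0,0],[0,0,0],-1]
  ]
}}

```text
time: 16.32
position: [0.5698, 0.1426, 0.0846]
tool_rot: [-2.101, -2.331, -0.009]
ft_force: [0.2, 0.2, -1.1]
grip_width: 0.248
grip_force: 29.9
```

```bash
python3 - <<'E'
from h import *
np.set_printoptions(precision=4,suppress=True)
p,r,s=tool();print(p,s["ft_force"],s["torque"])
E
```

```text
[0.5698 0.1426 0.0846] [ 0.1829  0.1766 -1.0654] [-0.1029  0.0244 -0.0444]
```

Request:
{"api": "drive_tool", "payload": {
  "motion": [
    [[0,0,0.12],[0,0,0],-1],
    [[0,0,0.12],[0,0,0],-1],
    [[0,0,0],[0,0,0],-1]
  ]
}}

```text
time: 16.7
position: [0.5695, 0.1424, 0.0819]
tool_rot: [-2.102, -2.33, -0.008]
ft_force: [0.2, -1.6, -1.4]
grip_width: 0.248
grip_force: 29.9
```

```bash
python3 - <<'E'
from h import *
np.set_printoptions(precision=4,suppress=True)
p,r,s=tool();print(p,s["ft_force"],s["torque"])
E
```

```text
[0.5695 0.1424 0.0819] [ 0.1867 -1.5548 -1.4108] [-0.1031  0.034   0.0153]
```

Request:
{"api": "drive_tool", "payload": {
  "motion": [
    [[0,0,0.12],[0,0,0],-1],
    [[0,0,0.12],[0,0,0],-1],
    [[0,0,0],[0,0,0],-1]
  ]
}}

```text
time: 17.08
position: [0.5697, 0.1424, 0.08]
tool_rot: [-2.102, -2.33, -0.009]
ft_force: [-1.2, -1.2, 2.2]
grip_width: 0.253
grip_force: 29.9
```

```bash
python3 - <<'E'
from h import *
np.set_printoptions(precision=4,suppress=True)
p,r,s=tool();print(p,s["ft_force"],s["torque"])
E
```

```text
[0.5697 0.1424 0.08  ] [-1.1835 -1.1975  2.2335] [-0.0797  0.2917  0.0483]
```

Request:
{"api": "drive_tool", "payload": {
  "motion": [
    [[0,0,0],[0,0,0],-0.2],
    [[0,0,0],[0,0,0],-0.2],
    [[0,0,-0.05],[0,0,0],-0.2]
  ]
}}

```text
time: 17.45
position: [0.5695, 0.1425, 0.08]
tool_rot: [-2.102, -2.33, -0.008]
ft_force: [-0.7, 0.5, -0.1]
grip_width: 0.39
grip_force: 0.0
```

```bash
python3 - <<'E'
from h import *
np.set_printoptions(precision=4,suppress=True)
p,r,s=tool();print(p,s["ft_force"],s["grip_width"])
sc=grab("scene");cv2.imwrite("pics/raw6.png",sc);crop(sc,"s6.png",190,370,180,300,4.4,2)
y=np.array([-.101,.995,0]);x=np.array([.995,.101,0])
m=np.array([.557,.251,.027]);c=np.array([p[0],p[1],.005])
print(proj("scene",[m,c+y*.088+x*.027,c+y*.088-x*.027,c-y*.016-x*.027,c-y*.016+x*.027]))
E
```

```text
[0.5695 0.1425 0.08  ] [-0.7143  0.5371 -0.1041] 0.3899864617030993
[[251.4914 230.1507]
 [265.8977 236.5757]
 [249.9542 244.7649]
 [280.9476 261.4273]
 [296.832  252.0027]]
```

View pics/s6.png

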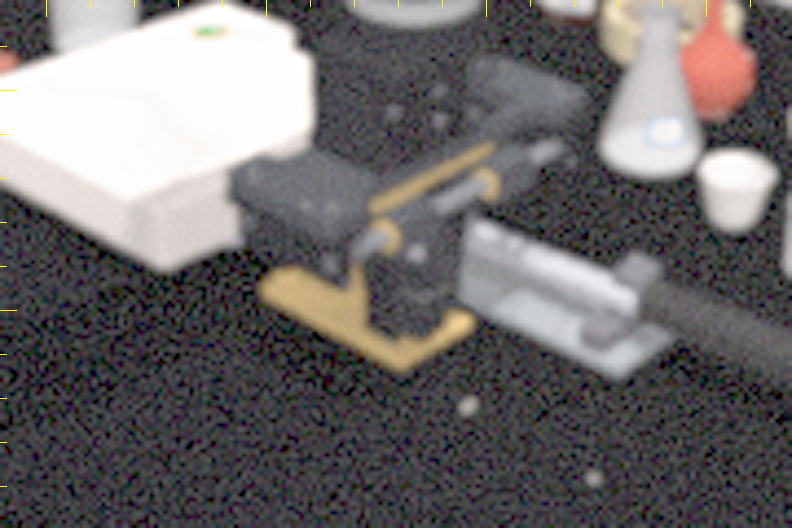

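The shim lies flat on the worktop, with its front near corner at about (249,245), as predicted. I'll regrip lightly and estimate where the foot is from the grey patch under the slab edge in the earlier picture.

```bash
python3 - <<'E'
from h import *
np.set_printoptions(precision=4,suppress=True)
sc=cv2.imread("pics/raw5s.png").astype(int).sum(2)
print(sc[228:240,234:258])
y=np.array([-.101,.995,0]);m=np.array([.557,.251,0])
for d in(.016,.03,.044):
    c=m+y*d
    print(d,proj("scene",[c+[0,0,.0095],c+[-.009,-.009,.0095],c+[.009,-.009,.0095],c+[-.013,0,.0095]]).round(1).tolist())
E
```

```text
[[602 619 618 614 614 610 610 607 602 608 607 614 604 596 516 426 452 546
  568 526 448 361 295 207]
 [602 623 617 610 612 613 608 608 596 599 612 602 606 594 532 423 389 446
  436 372 276 189 119  57]
 [604 612 617 603 606 596 604 602 603 602 607 595 594 589 529 407 315 295
  263 185 118  73   3  41]
 [615 600 615 612 607 602 603 605 609 602 588 576 541 480 417 321 223 158
   96  58  38  33   0   0]
 [616 613 605 599 605 610 606 597 596 574 552 496 427 327 258 198  89  50
   32  19  34  11  19  21]
 [606 612 606 608 609 599 587 577 549 519 456 392 291 199 101  72  30  18
   18  19  37  54  31   3]
 [615 602 607 602 587 560 527 493 451 416 373 287 202 109  35  11   8  55
   26  29  30  47  42  34]
 [610 606 586 557 506 429 380 356 309 289 233 159 120  59  23   9   3  12
   12  45  61  21  11  46]
 [587 566 502 436 350 256 196 163 160 147 117  74  18  31  51  18   8  34
   44  10  25  39  25  66]
 [474 432 342 248 156  96  58  37  59  38  31  17   7  12  59  12  18  33
   28   1  36   0  36  37]
 [291 227 178  93  54  15  14   0  38  12  16   0   0  23  43  13  15  64
   50   6  27  49  34  15]
 [115  92  48  16  48  38   0  30  27  17  42  25  33  32   6  50  18  48
    0  33  33  27  70  31]]
0.016 [[247.5, 234.1], [246.7, 236.6], [252.5, 234.2], [243.3, 235.8]]
0.03 [[243.8, 232.2], [243.0, 234.7], [248.7, 232.3], [239.6, 233.8]]
0.044 [[240.2, 230.3], [239.3, 232.8], [245.1, 230.5], [236.0, 231.9]]
```

Request:
{"api": "drive_tool", "payload": {
  "motion": [
    [[0,0,0],[0,0,0],-1],
    [[0,0,0],[0,0,0],-1],
    [[0,0,-0.05],[0,0,0],-1],
    [[1.0,-0.03,0],[0,0,0],-1],
    [[1.0,-0.03,0],[0,0,0],-1],
    [[1.0,-0.03,0],[0,0,0],-1],
    [[1.0,-0.03,0],[0,0,0],-1],
    [[1.0,-0.03,0],[0,0,0],-1],
    [[0,0,0],[0,0,0],-1]
  ],
  "force": 12
}}

```text
time: 18.62
position: [0.5626, 0.1935, 0.0809]
tool_rot: [-2.099, -2.332, -0.009]
ft_force: [0.2, -0.1, -1.2]
grip_width: 0.253
grip_force: 12.0
```

```bash
cat >> h.py <<'E'
def ins():
    p,r,s=tool();y=np.array([-.101,.995,0]);x=np.array([.995,.101,0]);d=p-np.array([.557,.251,0])
    print("knob out %.1f seat in %.1f lat %.1f z %.1f"%(-d@y*1e3,64+d@y*1e3,d@x*1e3,p[2]*1e3),"f",np.round(s["ft_force"],1),"tq",np.round(s["torque"],2),"yaw",np.degrees(np.arctan2(-r[0,0],r[1,0])).round(1),"tiltz",r[2,:2].round(4),"gw",round(s["grip_width"],3),"t",s["time"])
E
python3 -c "
from h import *
ins()"
```

```text
knob out 57.8 seat in 6.2 lat -0.2 z 80.9 f [ 0.2 -0.1 -1.2] tq [-0.19  0.02  0.  ] yaw 6.0 tiltz [0.0065 0.0015] gw 0.253 t 18.625
```

Request:
{"api": "drive_tool", "payload": {
  "motion": [
    [[0.25,0,0.05],[0,0,0],-1],
    [[0.25,0,0.02],[0,0,0],-1],
    [[0,0,0],[0,0,0],-1]
  ]
}}

```text
time: 19.0
position: [0.5624, 0.197, 0.0802]
tool_rot: [-2.102, -2.33, -0.008]
ft_force: [-0.7, -0.1, -1.6]
grip_width: 0.252
grip_force: 12.0
```

```bash
python3 -c "
from h import *
ins()"
```

```text
knob out 54.3 seat in 9.7 lat -0.1 z 80.2 f [-0.7 -0.1 -1.6] tq [-0.13  0.08 -0.02] yaw 5.9 tiltz [0.0061 0.0015] gw 0.252 t 19.0
```

Request:
{"api": "drive_tool", "payload": {
  "motion": [
    [[0.25,0,0],[0,0,0],-1],
    [[0.25,0,0],[0,0,0],-1],
    [[0,0,0],[0,0,0],-1]
  ]
}}

```text
time: 19.38
position: [0.5618, 0.2023, 0.0802]
tool_rot: [-2.101, -2.331, -0.008]
ft_force: [-0.1, -0.5, -0.9]
grip_width: 0.249
grip_force: 12.0
```

```bash
python3 -c "
from h import *
ins()"
```

```text
knob out 48.9 seat in 15.1 lat -0.1 z 80.2 f [-0.1 -0.5 -0.9] tq [-0.05  0.05 -0.01] yaw 5.9 tiltz [0.0062 0.0015] gw 0.249 t 19.375
```

Request:
{"api": "drive_tool", "payload": {
  "motion": [
    [[0.2,0,0],[0,0,0],-1],
    [[0.2,0,0],[0,0,0],-1],
    [[0,0,0],[0,0,0],-1]
  ]
}}

```text
time: 19.75
position: [0.5614, 0.2062, 0.0802]
tool_rot: [-2.101, -2.331, -0.008]
ft_force: [-0.3, 0.7, -1.7]
grip_width: 0.253
grip_force: 12.0
```

```bash
python3 -c "
from h import *
ins()"
```

```text
knob out 45.0 seat in 19.0 lat -0.2 z 80.2 f [-0.3  0.7 -1.7] tq [-0.14  0.    0.  ] yaw 5.9 tiltz [0.0061 0.0014] gw 0.253 t 19.75
```

Request:
{"api": "drive_tool", "payload": {
  "motion": [
    [[0.2,0,0],[0,0,0],-1],
    [[0.2,0,0],[0,0,0],-1],
    [[0,0,0],[0,0,0],-1]
  ]
}}

```text
time: 20.12
position: [0.561, 0.2102, 0.0803]
tool_rot: [-2.101, -2.331, -0.008]
ft_force: [0.0, -0.6, -0.4]
grip_width: 0.253
grip_force: 12.0
```

```bash
python3 -c "
from h import *
ins()"
```

```text
knob out 41.0 seat in 23.0 lat -0.1 z 80.3 f [ 0.  -0.6 -0.4] tq [-0.12  0.04 -0.  ] yaw 5.9 tiltz [0.0061 0.0016] gw 0.253 t 20.125
```

Request:
{"api": "drive_tool", "payload": {
  "motion": [
    [[0.2,0,0],[0,0,0],-1],
    [[0.2,0,0],[0,0,0],-1],
    [[0,0,0],[0,0,0],-1]
  ]
}}

```text
time: 20.5
position: [0.5606, 0.2142, 0.0803]
tool_rot: [-2.101, -2.331, -0.008]
ft_force: [0.3, -0.1, -2.3]
grip_width: 0.249
grip_force: 12.0
```

```bash
python3 -c "
from h import *
ins()"
```

```text
knob out 37.0 seat in 27.0 lat -0.1 z 80.3 f [ 0.3 -0.1 -2.3] tq [-0.15  0.08  0.01] yaw 5.9 tiltz [0.0061 0.0015] gw 0.249 t 20.5
```

Request:
{"api": "drive_tool", "payload": {
  "motion": [
    [[0.2,0,0],[0,0,0],-1],
    [[0.2,0,0],[0,0,0],-1],
    [[0,0,0],[0,0,0],-1]
  ]
}}

```text
time: 20.88
position: [0.5603, 0.2178, 0.0803]
tool_rot: [-2.102, -2.331, -0.008]
ft_force: [-0.5, -1.1, -1.3]
grip_width: 0.254
grip_force: 12.0
```

```bash
python3 -c "
from h import *
ins()"
```

```text
knob out 33.4 seat in 30.6 lat -0.1 z 80.3 f [-0.5 -1.1 -1.3] tq [-0.26  0.1  -0.01] yaw 5.9 tiltz [0.0058 0.0015] gw 0.254 t 20.875
```

Request:
{"api": "drive_tool", "payload": {
  "motion": [
    [[0.15,0,0],[0,0,0],-1],
    [[0,0,0],[0,0,0],-1]
  ]
}}

```text
time: 21.12
position: [0.5603, 0.218, 0.0803]
tool_rot: [-2.103, -2.33, -0.006]
ft_force: [0.4, -4.0, -0.5]
grip_width: 0.253
grip_force: 12.0
```

```bash
python3 -c "
from h import *
ins()"
```

```text
knob out 33.1 seat in 30.9 lat -0.0 z 80.3 f [ 0.4 -4.  -0.5] tq [-0.98  0.08  0.04] yaw 5.9 tiltz [0.0044 0.0012] gw 0.253 t 21.125
```

The shim stopped with 4 N, so the foot has met the cup's back wall. I'll relax the push and let go.

Request:
{"api": "drive_tool", "payload": {
  "motion": [
    [[-0.2,0,0],[0,0,0],-1],
    [[0,0,0],[0,0,0],-0.2],
    [[0,0,0],[0,0,0],-0.1],
    [[0,0,0],[0,0,0],-0.1],
    [[0,0,0],[0,0,0],-0.1],
    [[0,0,-2],[0,0,0],-0.1],
    [[0,0,-4],[0,0,0],0],
    [[0,0,-5],[0,0,0],0.2],
    [[-3,0,-3],[0,0,0],0.2],
    [[0,0,0],[0,0,0],0.2]
  ]
}}

```text
time: 22.38
position: [0.5658, 0.184, 0.225]
tool_rot: [2.109, 2.327, 0.018]
ft_force: [0.4, -0.2, 0.3]
grip_width: 0.598
grip_force: 0.0
```

```bash
python3 - <<'E'
from h import *
np.set_printoptions(precision=4,suppress=True)
p,r,s=tool();print(p,s["ft_force"],s["time"],s["grip_width"])
sc=grab("scene");cv2.imwrite("pics/raw7.png",sc);crop(sc,"s7.png",190,370,180,300,4.4,2)
cv2.imwrite("pics/raw7t.png",grab("top"))
# pose for regrasp of bar: same as release
Rr=R.from_rotvec([2.078,2.317,-.036]).as_matrix()
plan([([.6526,.0353,.19],Rr,5),([.6526,.0353,.0999],Rr,4)],.2)
E
```

```text
[0.5658 0.184  0.225 ] [ 0.4124 -0.1755  0.2919] 22.375 0.598284104910905
[[[-3.2,1.47,0.6],[0,-0.5,-0.1],0.2],[[-3.2,1.46,0.63],[0,-0.5,-0.1],0.2],[[-3.19,1.46,0.66],[0,-0.5,-0.1],0.2],[[-3.19,1.45,0.69],[0,-0.5,-0.1],0.2],[[-3.18,1.45,0.71],[0,-0.5,-0.1],0.2],[[0.08,-0,2.25],[-0,-0,-0.0],0.2],[[0.08,-0,2.25],[-0,-0,-0.0],0.2],[[0.08,-0,2.25],[-0,-0,-0.0],0.2],[[0.08,-0,2.25],[-0,-0,-0.0],0.2]] 9
```

View pics/s7.png

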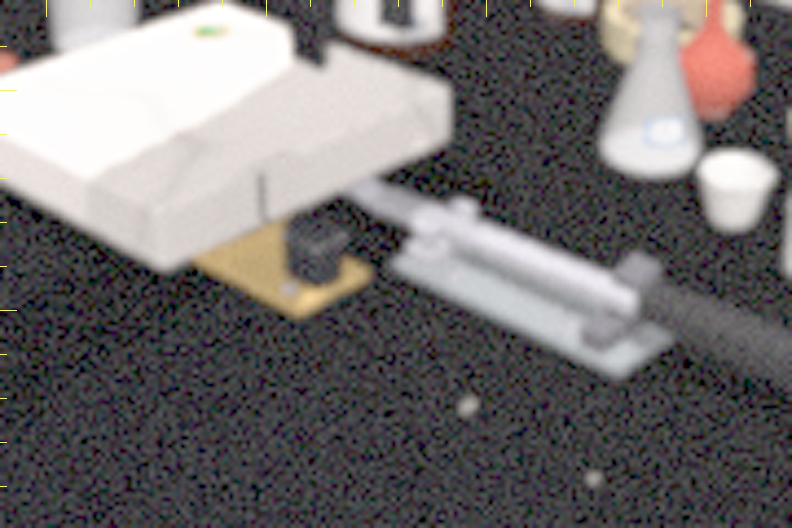

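The shim is in below the mark: line at about (263,220), knob just outside at (315,250). The slab is still raised. Next I'll regrasp the bar.

Request:
{"api": "drive_tool", "payload": {
  "motion": [
    [[-3.2,1.5,0.6],[0,-0.5,0],0.2],
    [[-3.2,1.5,0.6],[0,-0.5,0],0.2],
    [[-3.2,1.5,0.65],[0,-0.5,0],0.2],
    [[-3.2,1.4,0.7],[0,-0.5,0],0.2],
    [[-3.2,1.4,0.7],[0,-0.5,-0.3],0.2],
    [[0,0,2.2],[0,0,0],0.2],
    [[0.1,0,2.2],[0,0,0],0.2],
    [[0,0,0],[0,0,0],0.2]
  ]
}}

```text
time: 23.48
position: [0.6505, 0.0353, 0.1421]
tool_rot: [2.08, 2.322, -0.045]
ft_force: [-0.0, 0.5, 0.2]
grip_width: 0.604
grip_force: 0.0
```

```bash
python3 - <<'E'
from h import *
p,r,s=tool();print(p,s["ft_force"],s["qd"])
plan([([.6526,.0353,.0999],R.from_rotvec([2.078,2.317,-.036]).as_matrix(),3)],.2)
E
```

```text
[0.65045923 0.03525926 0.14213234] [-0.03456409  0.54700728  0.24833368] [-0.00279994 -0.03215508  0.01005026 -0.03979329  0.00508445  0.00888189
 -0.00047704]
[[[0.05,0.08,1.41],[-0.1,0,0.0],0.2],[[0.05,0.08,1.41],[-0.1,0,0.0],0.2],[[0.05,0.07,1.41],[-0.1,0,0.0],0.2]] 3
```

Request:
{"api": "drive_tool", "payload": {
  "motion": [
    [[0.05,0.1,1.4],[0,0,0],0.2],
    [[0.05,0.1,1.4],[0,0,0],0.2],
    [[0.05,0,1.4],[0,0,0],0.2],
    [[0,0,0],[0,0,0],0.2],
    [[0,0,0],[0,0,0],-1],
    [[0,0,0],[0,0,0],-1],
    [[0,0,0],[0,0,0],-1],
    [[0,0,0],[0,0,0],-1]
  ],
  "force": 60
}}

```text
time: 24.48
position: [0.6537, 0.034, 0.1038]
tool_rot: [2.08, 2.318, -0.04]
ft_force: [-3.3, -0.1, 3.8]
grip_width: 0.237
grip_force: 60.1
```

```bash
python3 - <<'E'
from h import *
where();grip();print(tool()[0])
E
```

```text
t 24.48 tilt 2.12 yaw 6.20 s 2.0 lat 1.4 h 3.6 heel [ 1.4 -2.  22.1] tip [ 1.9 84.  28.4] at125 [   0.8 -127.    26.8] f [-3.3 -0.1  3.8] tq [-0.14  0.71 -0.04] g 0.237
real tilt 3.43  z125 25.9 (18.5..23) lat@grip 0.6 y -165.4
[0.65374391 0.03401186 0.10382331]
```

The grip sits about 4 mm too high on the handle, so I'll regrip lower.

Request:
{"api": "drive_tool", "payload": {
  "motion": [
    [[0,0,0],[0,0,0],-0.2],
    [[0,0,0],[0,0,0],-0.1],
    [[0,0,0.4],[0,0,0],-0.1],
    [[0,0,0],[0,0,0],-0.1],
    [[0,0,0],[0,0,0],-0.1]
  ]
}}

```text
time: 25.1
position: [0.6547, 0.034, 0.0994]
tool_rot: [2.079, 2.317, -0.038]
ft_force: [-0.5, 0.3, -0.2]
grip_width: 0.447
grip_force: 0.0
```

```bash
python3 - <<'E'
from h import *
where();print(tool()[0])
E
```

```text
t 25.1 tilt 2.13 yaw 6.20 s 2.2 lat 2.5 h -0.8 heel [ 2.5 -2.2 17.7] tip [ 3.  83.9 23.9] at125 [   1.9 -127.1   22.3] f [-0.5  0.3 -0.2] tq [-0.02  0.07 -0.02] g 0.447
[0.65465795 0.03396793 0.09941351]
```

Request:
{"api": "drive_tool", "payload": {
  "motion": [
    [[0,0,0],[0,0,0],-1],
    [[0,0,0],[0,0,0],-1],
    [[0,0,0],[0,0,0],-1],
    [[0,0,0],[0,0,0],-1]
  ]
}}

```text
time: 25.6
position: [0.6538, 0.0339, 0.0995]
tool_rot: [2.08, 2.318, -0.04]
ft_force: [-4.7, -1.2, 3.4]
grip_width: 0.244
grip_force: 60.0
```

```bash
python3 - <<'E'
from h import *
where();grip();print(tool()[0])
E
```

```text
t 25.6 tilt 2.12 yaw 6.20 s 2.2 lat 1.5 h -0.6 heel [ 1.5 -2.2 17.8] tip [ 2.  83.9 24.1] at125 [   0.9 -127.1   22.5] f [-4.7 -1.2  3.4] tq [-0.1   1.07 -0.04] g 0.244
real tilt 1.93  z125 22.6 (18.5..23) lat@grip 0.7 y -165.6
[0.65381596 0.03386467 0.09954111]
```

```bash
sed -i 's/^TB=.*/TB=np.array([0,-.165,.0755])/' h.py; python3 - <<'E'
from h import *
where()
E
```

```text
t 25.6 tilt 2.12 yaw 6.20 s 0.7 lat 1.5 h -0.4 heel [ 1.5 -0.7 18. ] tip [ 2.  85.4 24.2] at125 [   0.9 -125.6   22.6] f [-4.7 -1.2  3.4] tq [-0.1   1.07 -0.04] g 0.244
```

Request:
{"api": "drive_tool", "payload": {
  "motion": [
    [[0,0,0.13],[0,0.4,0],-1],
    [[0,0,0.13],[0,0.4,0],-1],
    [[0,0,0.12],[0,0.3,0],-1],
    [[0,0,0],[0,0,0],-1]
  ]
}}

```text
time: 26.1
position: [0.6553, 0.0328, 0.0974]
tool_rot: [2.087, 2.327, -0.017]
ft_force: [-5.7, -1.9, 10.1]
grip_width: 0.243
grip_force: 60.1
```

```bash
python3 - <<'E'
from h import *
where();grip()
E
```

```text
t 26.1 tilt 1.09 yaw 6.22 s 0.5 lat 3.1 h 0.4 heel [ 3.1 -0.5 18.8] tip [ 3.5 85.5 26.6] at125 [   2.5 -125.5   21.2] f [-5.7 -1.9 10.1] tq [-0.56  1.12  0.29] g 0.243
real tilt 1.24  z125 21.1 (18.5..23) lat@grip 2.3 y -164.0
```

Request:
{"api": "drive_tool", "payload": {
  "motion": [
    [[0,-0.1,0.1],[0,0.3,0],-1],
    [[0,-0.32,0],[0,0,1.1],-1],
    [[0,-0.32,0],[0,0,1.1],-1],
    [[0,-0.32,0],[0,0,1.1],-1],
    [[0,-0.32,0],[0,0,1.1],-1],
    [[0,-0.32,0],[0,0,1.1],-1],
    [[0,-0.32,0],[0,0,1.1],-1],
    [[0,0,0],[0,0,0],-1]
  ]
}}

```text
time: 27.1
position: [0.6373, 0.0316, 0.0976]
tool_rot: [2.215, 2.203, -0.005]
ft_force: [-0.4, -1.7, 10.0]
grip_width: 0.246
grip_force: 60.3
```

```bash
python3 - <<'E'
from h import *
where();grip()
F=F0+Rb(SY,0)@np.array([.002,0,.0])
A=bar(.0,4,-.4,0,F=F);B=bar(0,10,-.4,0,F=F);C=bar(0,14,-.4,0.0005,F=F)
plan([(A[0],A[1],3),(B[0],B[1],5),(C[0],C[1],3)],-1)
E
```

```text
t 27.1 tilt 0.79 yaw -0.31 s 0.5 lat 4.3 h 1.4 heel [ 4.2 -0.5 19.8] tip [14.3 84.9 28.1] at125 [ -10.6 -124.6   21.6] f [-0.4 -1.7 10. ] tq [-0.68  0.16  0.58] g 0.246
real tilt 1.30  z125 21.2 (18.5..23) lat@grip -15.2 y -162.8
[[[0.16,-0.06,-0.26],[0.2,-1.1,0.0],-1],[[0.15,-0.06,-0.26],[0.2,-1.1,0.0],-1],[[0.15,-0.06,-0.26],[0.2,-1.1,0.0],-1],[[0.18,0,-0.34],[-0,-1.2,-0.0],-1],[[0.17,0,-0.34],[-0,-1.2,-0.0],-1],[[0.16,0,-0.35],[-0,-1.2,-0.0],-1],[[0.15,0,-0.35],[-0,-1.2,-0.0],-1],[[0.15,0,-0.35],[-0,-1.2,-0.0],-1],[[0.19,0,-0.4],[-0,-1.3,-0.0],-1],[[0.18,0,-0.4],[-0,-1.3,-0.0],-1],[[0.17,0,-0.41],[-0,-1.3,-0.0],-1]] 11
```

Request:
{"api": "drive_tool", "payload": {
  "motion": [
    [[0,-0.2,0],[0,0,0.4],-1],
    [[0,-0.2,0],[0,0,0.4],-1],
    [[0,0,0],[0,0,0],-1]
  ]
}}

```text
time: 27.48
position: [0.634, 0.0316, 0.0979]
tool_rot: [2.23, 2.187, -0.002]
ft_force: [0.2, -1.9, 9.6]
grip_width: 0.245
grip_force: 60.2
```

```bash
python3 - <<'E'
from h import *
where();grip()
E
```

```text
t 27.48 tilt 0.77 yaw -1.13 s 0.3 lat 3.5 h 1.8 heel [ 3.4 -0.3 20.2] tip [14.8 84.8 28.4] at125 [ -13.1 -124.2   21.9] f [ 0.2 -1.9  9.6] tq [-0.68 -0.16  0.54] g 0.245
real tilt 1.39  z125 21.4 (18.5..23) lat@grip -18.3 y -162.4
```

Request:
{"api": "drive_tool", "payload": {
  "motion": [
    [[0.12,0,-0.26],[0,-1.0,0],-1],
    [[0.14,0,-0.28],[0,-1.0,0],-1],
    [[0.14,0,-0.3],[0,-1.1,0],-1],
    [[0.15,0,-0.3],[0,-1.1,0],-1],
    [[0,0,0],[0,0,0],-1]
  ]
}}

```text
time: 28.1
position: [0.6328, 0.0377, 0.1084]
tool_rot: [2.195, 2.151, -0.087]
ft_force: [-2.0, -2.2, 7.7]
grip_width: 0.242
grip_force: 60.0
```

```bash
python3 - <<'E'
from h import *
where();grip()
F=F0+Rb(SY,0)@np.array([.003,0,.0])
B=bar(0,10,-1,0,F=F);C=bar(0,14,-1,0.0005,F=F)
plan([(B[0],B[1],4),(C[0],C[1],4)],-1)
E
```

```text
t 28.1 tilt 4.99 yaw -1.18 s 0.2 lat 2.1 h 0.4 heel [ 2.  -0.2 18.8] tip [13.5 85.3 20.7] at125 [ -14.6 -123.6   29.7] f [-2.  -2.2  7.7] tq [-0.67  0.37  0.15] g 0.242
real tilt 5.14  z125 29.6 (18.5..23) lat@grip -19.7 y -161.6
[[[0.19,0.05,-0.35],[0.1,-1.3,-0.1],-1],[[0.18,0.05,-0.35],[0.1,-1.3,-0.1],-1],[[0.17,0.05,-0.35],[0.1,-1.3,-0.1],-1],[[0.17,0.05,-0.36],[0.1,-1.3,-0.1],-1],[[0.14,0,-0.3],[-0,-1.0,-0.0],-1],[[0.13,0,-0.3],[-0,-1.0,-0.0],-1],[[0.13,0,-0.3],[-0,-1.0,-0.0],-1],[[0.12,0,-0.31],[-0,-1.0,-0.0],-1]] 8
```

Request:
{"api": "drive_tool", "payload": {
  "motion": [
    [[0.19,0,-0.34],[0,-1.2,0],-1],
    [[0.18,0,-0.34],[0,-1.2,0],-1],
    [[0.17,0,-0.35],[0,-1.3,0],-1],
    [[0.17,0,-0.36],[0,-1.3,0],-1],
    [[0,0,0],[0,0,0],-1]
  ]
}}

```text
time: 28.72
position: [0.6307, 0.049, 0.1186]
tool_rot: [2.151, 2.11, -0.183]
ft_force: [-0.3, 1.6, -1.7]
grip_width: 0.245
grip_force: 60.0
```

```bash
python3 - <<'E'
from h import *
where();grip()
F=F0+Rb(SY,0)@np.array([.002,0,.0])
C=bar(0.0,13.5,-1,0.0015,F=F)
D=bar(.012,14.5,-1,.002,F=F);E=bar(.03,16,-1,.003,F=F)
plan([(C[0],C[1],3)],-1);plan([(D[0],D[1],3),(E[0],E[1],4)],-1,C)
E
```

```text
t 28.73 tilt 9.88 yaw -1.10 s -3.2 lat -0.9 h -2.1 heel [-0.5  3.1 15.9] tip [10.9 88.5 10.4] at125 [ -16.8 -118.9   37.3] f [-0.3  1.6 -1.7] tq [ 0.56 -0.01  0.03] g 0.245
real tilt 8.98  z125 37.9 (18.5..23) lat@grip -21.8 y -156.5
[[[0.05,0.11,-0.47],[0,-1.2,-0.0],-1],[[0.04,0.11,-0.47],[0,-1.2,-0.0],-1],[[0.03,0.11,-0.47],[0,-1.2,-0.0],-1]] 3
[[[-0.36,0,-0.12],[0,-0.3,-0.0],-1],[[-0.36,0,-0.12],[0,-0.3,-0.0],-1],[[-0.36,0,-0.12],[0,-0.3,-0.0],-1],[[-0.41,0,-0.15],[0,-0.4,-0.0],-1],[[-0.41,0,-0.15],[0,-0.4,-0.0],-1],[[-0.41,0,-0.15],[0,-0.4,-0.0],-1],[[-0.41,0,-0.14],[0,-0.4,-0.0],-1]] 7
```

```bash
python3 - <<'E'
from h import *
F=F0+Rb(SY,0)@np.array([.001,0,.0])
C=bar(0.0,14,-1,0.0005,F=F)
D=bar(.012,16,-1,.001,F=F);E=bar(.035,18,-1,.003,F=F)
plan([(C[0],C[1],3)],-1);plan([(D[0],D[1],3),(E[0],E[1],5)],-1,C)
E
```

```text
[[[0.08,0.07,-0.48],[0,-1.4,-0.0],-1],[[0.07,0.07,-0.48],[0,-1.4,-0.0],-1],[[0.06,0.07,-0.48],[0,-1.4,-0.0],-1]] 3
[[[-0.31,0,-0.22],[-0,-0.7,-0.0],-1],[[-0.32,0,-0.22],[-0,-0.7,-0.0],-1],[[-0.32,0,-0.22],[-0,-0.7,-0.0],-1],[[-0.42,0,-0.18],[-0,-0.4,-0.0],-1],[[-0.42,0,-0.18],[-0,-0.4,-0.0],-1],[[-0.42,0,-0.17],[-0,-0.4,-0.0],-1],[[-0.42,0,-0.17],[-0,-0.4,-0.0],-1],[[-0.42,0,-0.17],[-0,-0.4,-0.0],-1]] 8
```

Request:
{"api": "drive_tool", "payload": {
  "motion": [
    [[0.06,0.05,-0.45],[0,-1.4,0],-1],
    [[0.05,0.05,-0.45],[0,-1.4,0],-1],
    [[0.04,0.05,-0.45],[0,-1.4,0],-1],
    [[0,0,0],[0,0,0],-1]
  ]
}}

```text
time: 29.22
position: [0.6325, 0.0522, 0.132]
tool_rot: [2.11, 2.069, -0.259]
ft_force: [-0.8, 0.0, -2.8]
grip_width: 0.243
grip_force: 60.0
```

```bash
python3 - <<'E'
from h import *
where();grip()
F=F0+Rb(SY,0)@np.array([.001,0,.0])
D=bar(.012,16,-1,.001,F=F);E=bar(.035,18,-1,.003,F=F)
plan([(D[0],D[1],3),(E[0],E[1],5)],-1)
E
```

```text
t 29.23 tilt 14.14 yaw -1.16 s 1.9 lat 1.0 h -0.7 heel [ 0.8 -1.8 18.5] tip [12.1 82.9  6.6] at125 [ -15.4 -122.    49. ] f [-0.8  0.  -2.8] tq [0.49 0.08 0.05] g 0.243
real tilt 14.16  z125 49.0 (18.5..23) lat@grip -20.4 y -159.0
[[[-0.27,0.02,-0.25],[0,-0.6,-0.1],-1],[[-0.27,0.02,-0.24],[0,-0.6,-0.1],-1],[[-0.27,0.02,-0.24],[0,-0.6,-0.1],-1],[[-0.42,0,-0.18],[-0,-0.4,-0.0],-1],[[-0.42,0,-0.18],[-0,-0.4,-0.0],-1],[[-0.42,0,-0.17],[-0,-0.4,-0.0],-1],[[-0.42,0,-0.17],[-0,-0.4,-0.0],-1],[[-0.42,0,-0.17],[-0,-0.4,-0.0],-1]] 8
```

Now slide the toe out, then lift it clear.

Request:
{"api": "drive_tool", "payload": {
  "motion": [
    [[-0.27,0,-0.25],[0,-0.6,0],-1],
    [[-0.27,0,-0.25],[0,-0.6,0],-1],
    [[-0.27,0,-0.25],[0,-0.6,0],-1],
    [[-0.42,0,-0.18],[0,-0.4,0],-1],
    [[-0.42,0,-0.18],[0,-0.4,0],-1],
    [[-0.42,0,-0.18],[0,-0.4,0],-1],
    [[-0.42,0,-0.18],[0,-0.4,0],-1],
    [[-0.42,0,-0.18],[0,-0.4,0],-1],
    [[0,0,0],[0,0,0],-1]
  ]
}}

```text
time: 30.35
position: [0.6319, 0.0276, 0.1561]
tool_rot: [2.075, 2.03, -0.324]
ft_force: [-0.0, 0.3, -3.2]
grip_width: 0.245
grip_force: 60.0
```

```bash
python3 - <<'E'
from h import *
where()
print(tool()[0])
E
```

```text
t 30.35 tilt 17.92 yaw -1.28 s 36.1 lat 1.3 h 3.5 heel [ -3.4 -34.   33.5] tip [ 8.  49.8 16. ] at125 [ -19.5 -151.8   72. ] f [-0.   0.3 -3.2] tq [0.46 0.06 0.  ] g 0.245
[0.63187635 0.02760399 0.15610829]
```

```bash
python3 - <<'E'
from h import *
p,r,s=tool()
M=Rb(7,0)@G
plan([(p+[0,-.01,.08],r,2),([.52,-.04,.22],Rb(4,8)@G,4),([.448,-.088,.14],M,5)],-1)
E
```

```text
[[[-1.71,0.02,-3.65],[0,0,0.0],-1],[[-1.71,0.02,-3.65],[0,0,0.0],-1],[[-1.31,-2.77,0.84],[-0.3,2.5,-1.3],-1],[[-1.28,-2.8,0.77],[-0.3,2.5,-1.3],-1],[[-1.25,-2.83,0.7],[-0.3,2.5,-1.3],-1],[[-1.21,-2.86,0.63],[-0.3,2.5,-1.3],-1],[[-0.63,-1.51,1.7],[-0,1.6,-0.6],-1],[[-0.66,-1.51,1.68],[-0,1.6,-0.6],-1],[[-0.69,-1.52,1.66],[-0,1.6,-0.6],-1],[[-0.72,-1.53,1.64],[-0,1.6,-0.6],-1],[[-0.75,-1.54,1.62],[-0,1.6,-0.6],-1]] 11
```

Request:
{"api": "drive_tool", "payload": {
  "motion": [
    [[-1.7,0,-3.65],[0,0,0],-1],
    [[-1.7,0,-3.65],[0,0,0],-1],
    [[-1.3,-2.8,0.85],[-0.3,2.5,-1.3],-1],
    [[-1.3,-2.8,0.75],[-0.3,2.5,-1.3],-1],
    [[-1.25,-2.8,0.7],[-0.3,2.5,-1.3],-1],
    [[-1.2,-2.9,0.65],[-0.3,2.5,-1.3],-1],
    [[-0.65,-1.5,1.7],[0,1.6,-0.6],-1],
    [[-0.65,-1.5,1.7],[0,1.6,-0.6],-1],
    [[-0.7,-1.5,1.65],[0,1.6,-0.6],-1],
    [[-0.7,-1.5,1.65],[0,1.6,-0.6],-1],
    [[-0.75,-1.55,1.6],[0,1.6,-0.6],-1],
    [[0,0,0],[0,0,0],-1]
  ]
}}

```text
time: 31.85
position: [0.446, -0.0891, 0.1386]
tool_rot: [-2.08, -2.35, 0.003]
ft_force: [0.3, 0.5, -3.3]
grip_width: 0.246
grip_force: 60.0
```

```bash
python3 - <<'E'
from h import *
where();p=tool()[0];print(p)
plan([([.446,-.088,.080],Rb(7,0)@G,4)],-1)
E
```

```text
t 31.85 tilt -0.08 yaw 6.96 s 96.3 lat -222.0 h 45.0 heel [-221.2  -96.3   63.3] tip [-221.9  -10.5   72.8] at125 [-220.2 -221.3   63.1] f [ 0.3  0.5 -3.3] tq [-0.1  -0.01 -0.02] g 0.246
[ 0.44603383 -0.08908176  0.13857126]
[[[0.03,0.01,1.46],[-0.1,-0,-0.0],-1],[[0.03,0.01,1.46],[-0.1,-0,-0.0],-1],[[0.03,0,1.46],[-0.1,-0,-0.0],-1],[[0.03,0,1.46],[-0.1,-0,-0.0],-1]] 4
```

Request:
{"api": "drive_tool", "payload": {
  "motion": [
    [[0,0,1.5],[0,0,0],-1],
    [[0,0,1.5],[0,0,0],-1],
    [[0,0,1.5],[0,0,0],-1],
    [[0,0,1.3],[0,0,0],-1],
    [[0,0,0.2],[0,0,0],-1],
    [[0,0,0],[0,0,0],-1]
  ]
}}

```text
time: 32.6
position: [0.4479, -0.088, 0.0794]
tool_rot: [-2.079, -2.355, 0.0]
ft_force: [-0.1, -0.2, -3.0]
grip_width: 0.242
grip_force: 60.0
```

```bash
python3 - <<'E'
from h import *
p,r,s=tool();print(p,s["ft_force"],s["torque"])
E
```

```text
[ 0.44791546 -0.08795507  0.079426  ] [-0.13820654 -0.2195685  -2.97437883] [-0.12347537  0.00333347  0.01880702]
```

Request:
{"api": "drive_tool", "payload": {
  "motion": [
    [[0,0,0.2],[0,0,0],-1],
    [[0,0,0.15],[0,0,0],-1],
    [[0,0,0],[0,0,0],-1]
  ]
}}

```text
time: 32.98
position: [0.4479, -0.0878, 0.0761]
tool_rot: [-2.079, -2.355, -0.001]
ft_force: [-0.2, -0.5, -2.7]
grip_width: 0.247
grip_force: 60.0
```

```bash
python3 - <<'E'
from h import *
p,r,s=tool();print(p,s["ft_force"],s["torque"])
E
```

```text
[ 0.44790737 -0.08782175  0.07612023] [-0.21806168 -0.46428079 -2.71094758] [-0.11429661  0.02436805 -0.00241123]
```

Request:
{"api": "drive_tool", "payload": {
  "motion": [
    [[0,0,0.1],[0,0,0],-1],
    [[0,0,0],[0,0,0],-1],
    [[0,0,0],[0,0,0],-0.2],
    [[0,0,0],[0,0,0],0],
    [[0,0,0],[0,0,0],0.2],
    [[0,0,0],[0,0,0],0.2],
    [[0,0,-3],[0,0,0],0.2],
    [[0,0,-5],[0,0,0],0.2],
    [[0,0,-5],[0,0,0],0.2],
    [[-3,0,-2],[0,0,0],0.2],
    [[-4,0,0],[0,0,0],0.2],
    [[0,0,0],[0,0,0],0.2]
  ]
}}

```text
time: 34.48
position: [0.4564, -0.1606, 0.2255]
tool_rot: [2.085, 2.349, -0.0]
ft_force: [-0.7, 1.3, -0.5]
grip_width: 0.599
grip_force: 0.0
```

```bash
python3 - <<'E'
from h import *
p,r,s=tool();print(p,s["ft_force"],s["time"])
sc=grab("scene");t=grab("top")
o=np.zeros((600,640,3),np.uint8)
o[:240,:480]=cv2.resize(t[175:285,200:420],(480,240),interpolation=cv2.INTER_CUBIC)
o[240:600,:630]=cv2.resize(sc[170:310,170:415],(630,360),interpolation=cv2.INTER_CUBIC)
cv2.imwrite("pics/c8.png",((o/255.)**.5*255).astype(np.uint8))
E
```

```text
[ 0.45642553 -0.16058818  0.22549854] [-0.73993818  1.25762211 -0.48895913] 34.475
```

View pics/c8.png

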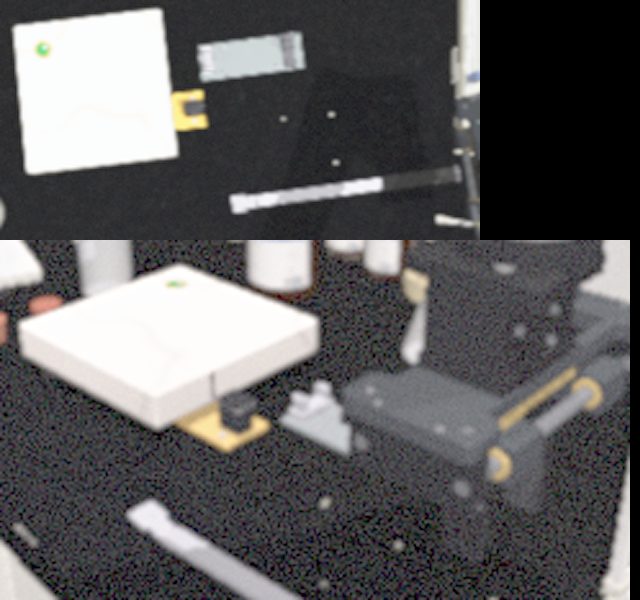

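The slab looks level, resting on the shim below the mark, with the knob at about (238,412) in the crop. The bar lies flat on the open worktop and the hand is clear. Handing in.

```bash
python3 -c "
from bench import ctrl
print(ctrl.close_job())"
```

```text
the job is handed in; nothing more can be done
None
```

The job is handed in at about 34.5 s. The slab looks level with its foot in the shim's cup, and the bar lies on the open worktop clear of slab and stand. I judged this from the last pictures and the felt contact and did not measure the level, and no verdict was shown.

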